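Put the blending shaft back in the sprung clip of its dock

TASK

Put the washed blending shaft, the attachment with the steel bell, back in the sprung clip of the stick-blender dock. Pick it up off the drying mat, stand it on its bell on the free part of the black bar mat and let go; then take it again and press its tube into the clip from the front, keeping hold of it until both sprung rollers have closed on the tube, and leave it hanging there upright, its collar down on the fork. Leave everything else where it is.

Things in the scene. Friction and masses are not known exactly. Their poses are not given: they have to be found in the camera images.
- shaft_mid (a point): Blending shaft, loose, 220 mm long, 0.26 kg; point on its axis, 110 mm from either end; z axis from bell to collar. From the bell's flat rim: steel bell 64 mm across to 22 mm, tapering to 26 mm at 56 mm; steel tube 26 mm across to 172 mm; square collar to 220 mm. Starts lying on the drying mat, bell away from the robot, tube axis 30 mm above the counter; cannot roll; stands steadily on its bell.
- shaft_collar (a point): The middle of the shaft's black square collar (38 x 38 mm, faces square to the x and y axes, 48 mm long), on the axis, 196 mm from the bell's rim; axes as shaft_mid.
- shaft_seat (a point): The underside of the shaft's collar, on the axis, 172 mm from the bell's rim; axes as shaft_mid. It comes to rest on the clip's fork.
- clip (a point): Seat of the sprung clip on the fixed blender dock: on the axis of a seated tube, at the fork's top face, 205 mm above the counter. A hung shaft has its collar's underside here, its bell's rim 33 mm above the counter. z up, x into the clip (the tube goes in along +x through the open front). Fork: 4 mm steel plate under the collar, slot 31 mm wide, 68 mm over all, its tines begin at x = -4 mm.
- rollers (a point): Mid-way between the clip's two rubber rollers, 184 mm above the counter, at x = -12 mm, y = 0 of the clip (same axes). Rollers: 16 mm across, 26 mm tall, axes at y = +-15.7 mm, on sprung arms pivoted behind. The tube, pushed along x, touches them when its axis is 26 mm short of the seat, parts them with 6 to 8 N; 12 mm short they snap shut in front of it and press it into a V saddle at the seat.
- motor (a point): Top of the black motor unit (fixed on the dock, 62 mm across, 246 mm high, in a cup 84 mm across), at x = 42, y = 118 mm of the clip. Dock's other parts, in the clip's axes: column 24 mm wide at x = 50 to 62 mm, upstand 58 mm high at x = 75 mm, base plate 8 mm thick from x = 0 back, y = -70 to 170 mm. Above the fork (205 mm) only the motor unit stands up.
- jaw_l (a joint): Opening angle of the clip's left (+y) roller arm, rad: 0 at rest with the clip empty, about 0.03 when closed on a seated tube, about 0.16 at most while the tube passes. Springs shut by itself.
- jaw_r (a joint): The same for the right (-y) roller arm.
- mat_spot (a point): Centre of the free part of the black bar mat, on its top face. Mat: fixed, 150 mm (x) by 210 mm (y), 4 mm thick; this point lies 40 mm along +y from its centre. Stand the shaft here.
- whisk_mid (a point): Whisk attachment of the same blender, lying beside the shaft on the grey drying mat (fixed, 235 x 170 x 4 mm): 190 mm long, wire balloon 52 mm across, black square collar 34 mm; this point half-way along its axis, z axis along it towards the collar. Leave it.
- scraper_mid (a point): Flat scraper, 190 x 34 mm and 16 mm high, lying on the other side of the shaft, its length along x; this point at its middle, half-way up. Leave it.
- ramekin_mid (a point): White ramekin on the other half of the bar mat: 68 mm across, 42 mm high; its centre. Leave it.
- mill_mid (a point): Dark wooden pepper mill standing between the two mats: 52 mm across, 150 mm high; its centre. Leave it.
- bottle_mid (a point): Swing-top glass bottle standing at the robot's left: 72 mm across, 230 mm high; its centre. Leave it.
- tumbler_mid (a point): Glass tumbler standing at the robot's right: 72 mm across, 95 mm high; its centre. Leave it.
- bowl_mid (a point): Green bowl of lemons, fixed, at the back, on the side away from the dock: 170 mm across, 120 mm high with its lemons; centre, 45 mm above the counter.
Mind the look-alikes: they are no part of the job. Leave any green look-alike of the part that bears shaft_mid alone.

How it is judged (in metres and radians):
On the way, in this order (a step that is already met when the one before it is completed fails the run):
1. the shaft stands on its bell on the free part of the bar mat (within 50 mm of its centre), let go and at rest (angle between shaft_seat's own z axis and vertical below 0.08 rad and height (world z) of shaft_mid between 0.108 and 0.12 m and horizontal distance between shaft_mid and mat_spot below 0.05 m and contact force between the fingers and shaft below 0.1 N and linear speed of shaft below 0.03 m/s), for 0.2 s.
2. the tube is home in the clip, both rollers closed on it, while the fingers still hold the shaft (x of shaft_seat in the frame of clip between -0.006 and 0.006 m and y of shaft_seat in the frame of clip between -0.006 and 0.006 m and angle between shaft_seat's own z axis and vertical below 0.12 rad and value of joint each of jaw_l, jaw_r below 0.12 rad and z of shaft_seat in the frame of clip between -0.003 and 0.012 m and contact force between the fingers and shaft above 0.5 N), for 0.3 s.
At the end, for the whole second after the job is handed in: The shaft hangs upright (within 5 degrees) in the clip: its axis within 5 mm of the clip's seat, its collar's underside within 8 mm of the fork's top, both rollers closed on the tube (0.015 to 0.085 rad), released and at rest; the bystanders are where they were (x of shaft_seat in the frame of clip between -0.005 and 0.005 m and y of shaft_seat in the frame of clip between -0.005 and 0.005 m and angle between shaft_seat's own z axis and vertical below 0.09 rad and height (world z) of shaft_mid above 0.1 m and value of joint jaw_l between 0.015 and 0.085 rad and value of joint jaw_r between 0.015 and 0.085 rad and z of shaft_seat in the frame of clip between -0.003 and 0.008 m and contact force between the fingers and shaft below 0.1 N and linear speed of shaft below 0.02 m/s); the robot touches nothing.
It fails at once if a bystander (whisk, scraper, ramekin, mill, bottle or tumbler) is shifted by more than 30 mm (distance of any of whisk_mid, scraper_mid, ramekin_mid, mill_mid, bottle_mid, tumbler_mid from where it was at the start of the episode above 0.03 m).
It also fails if it takes over 67 s, if anything falls off the work surface, if the arm or the gripper's body presses on something with over 40 N, if the wrist force passes 120 N, or if a joint passes its speed limit or range.

ROBOT

A 6-joint arm with a two-finger parallel gripper is mounted at the origin on the work surface. World frame = base frame: x ahead of the robot, y to its left, z up, the work surface at z = 0. Lengths are in mm, angles in rad, forces in N, time in s.
With the tool pointing down it reaches from about 350 to 925 mm from the base axis. Payload 6.4 kg.
Tool frame: the origin (TCP) lies at the very end of the fingers, on their centre line; the grasp point (between the pads) lies 19 mm behind it; z points along the fingers, y is the line along which they close (so a half turn about z gives the same grasp; the last joint's range is limited). The gripper opens to 94 mm and grips with 3 to 60 N. Pads are 16 mm wide; open, the fingers measure 119 mm over their backs; the gripper's body (75 mm by 177 mm) begins 78 mm behind the grasp point.
Start: joints at [-0.174, 0.245, 1.558, -0, 1.339, -0.174], TCP at [650.011, 0.004, 205.455] pointing down, gripper open.
Joint ranges: [-3.13, 3.13], [-1.02, 2.26], [0.13, 2.54], [-0.95, 4.09], [0.21, 2.88], [-2.74, 2.74]. Speed limits (rad/s): [2.57, 2.57, 3.14, 3.14, 3.14, 3.14].

INTERFACE

Orientations are given as a unit quaternion [w, x, y, z].
In Python, from bench import * gives the robot as it stands.
- The arm moves only by the shell command python3 -m handwheel 'ROWS'. ROWS is JSON, a list of rows, each an object of numbers: "fingers": the opening, from -1 (shut) to 1 (fully open); "x", "y", "z": the shift along the tool's x, y, z in m; "turn": the turn about the tool's z in degrees. A call has 1 to 10 rows; each row shifts and turns the commanded pose from where the row before left it, along the tool's axes as they then stand; what a row does not reach is not made up. A row lasts 1/12 s, in which the tool goes at most 41.7 mm and 7.16 degrees, less where a joint would pass 70% of its speed; a pose out of reach is approached as far as the arm can. A call is refused whole if a number of a shift passes 0.0417 or a number of a turn 7.16, either way. A call with a gripper value outside its range is refused whole. The fingers move at their own pace and stop on an object; the grip force is fixed at half the most. Time passes only in rows, so rows that do not move let the fingers close. It gives the time, the measured TCP pose, the force, the opening and the grip force at its end, in the units of the state.
- state(): the state, without advancing time (a new reading comes with each control period).
- snapshot(name): name is "scene" or "side" or "wrist"; returns a dict with "img" (480x640x3 uint8, blue, green, red), "z_map" (480x640 float32, mm along the optical axis (not along the pixel's ray), 0 where there is no reading), "intrinsics" (3x3 intrinsics, pixels), "cam_to_world" (4x4, takes a point from camera to world coordinates); the wrist camera has in their place "mount" (4x4, takes a point from camera to tool coordinates, whose origin is the TCP and whose axes are the flange's). Camera axes: x right, y down, z forward; pixel columns grow to the right and rows downward; lengths in mm; the calibration is good to about 2 mm. A picture is of the moment at which its call begins: read the wrist's pose just before it.
- sign_off(): hands the job in; it is judged then, once.
The state is a dict: "time": time; "joint_pos": joint angles; "joint_velocities": joint speeds; "tau": joint torques, N m; "tool_pos": TCP position; "tool_rot": TCP orientation; "force": force on the tool from outside, world axes, zero at the start; "wrist_torque": the same for the moment, N m; "width": finger opening in mm; "grasp_force": force on a finger pad.
Only numpy, scipy, OpenCV 4.12 (cv2) and the standard library are available. Lean on these libraries where they do the work, as an engineer would, in place of code of your own. Each camera call takes 0.05 s, during which the arm holds its last target. There are 200 camera calls.

## Working session

There is one attempt and no reset: what is moved stays moved. The work goes in short steps, Python scripts to look and compute and a shell command to move; the robot and the scene stay as the last step left them, time stands still between calls to the robot, and variables do not carry over. Pictures are saved under pics/ and viewed, at most 10 in all, crops included, and the job is handed in when it is done.

```bash
mkdir -p pics; ls
python3 - <<'E'
from bench import *
import cv2,pickle,numpy as np
s=state();print(s)
d={}
for n in("scene","side"):
    d[n]=snapshot(n);cv2.imwrite(f"pics/{n}0.png",d[n]["img"]);print(n,d[n]["intrinsics"],d[n]["cam_to_world"])
pickle.dump(d,open("d0.pkl","wb"))
E
```

```text
pics
{'time': 0.0, 'joint_pos': array([-1.74108403e-01,  2.45788998e-01,  1.55897083e+00,  5.95979317e-06,
        1.33872290e+00, -1.74123211e-01]), 'joint_velocities': array([-0.00065204,  0.00040623, -0.00110583, -0.0006559 ,  0.00158647,
        0.00053826]), 'tau': array([ 8.38778797e-04, -4.15839279e+01, -3.14599335e+01,  6.84806099e-02,
        3.33599187e-02, -1.41738678e-04]), 'tool_pos': array([6.49409358e+02, 1.05985464e-01, 2.04384629e+02]), 'tool_rot': array([-7.75566161e-04,  7.07101717e-01,  7.07111214e-01, -5.39999025e-04]), 'force': array([ 0.40863305, -0.11747866, -0.85768779]), 'wrist_torque': array([ 0.01076719,  0.00851188, -0.02314131]), 'grasp_force': 0.0, 'width': 93.85638928791346}
scene [[450.96842903   0.         312.54959579]
 [  0.         450.96842903 234.03296907]
 [  0.           0.           1.        ]] [[ 6.14781235e-01  6.83102198e-01 -3.94227626e-01  9.06641533e+02]
 [ 7.88697090e-01 -5.31858064e-01  3.08356774e-01 -3.40572611e+02]
 [ 9.66048212e-04 -5.00498139e-01 -8.65737073e-01  1.23005224e+03]
 [ 0.00000000e+00  0.00000000e+00  0.00000000e+00  1.00000000e+00]]
side [[487.3530486    0.         318.56798335]
 [  0.         487.3530486  239.11693641]
 [  0.           0.           1.        ]] [[-8.36867416e-01 -3.68408697e-01  4.04880180e-01 -8.94179136e+01]
 [-5.47100799e-01  5.87585581e-01 -5.96174387e-01  7.50252114e+02]
 [-1.82659271e-02 -7.20429189e-01 -6.93287919e-01  1.02696685e+03]
 [ 0.00000000e+00  0.00000000e+00  0.00000000e+00  1.00000000e+00]]
```

View pics/scene0.png

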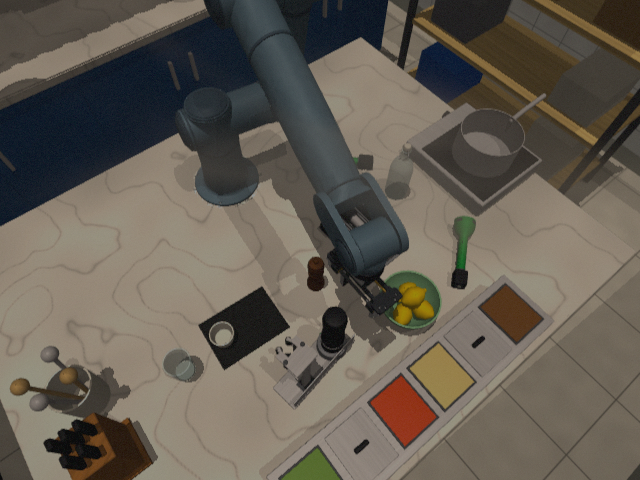

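View pics/side0.png

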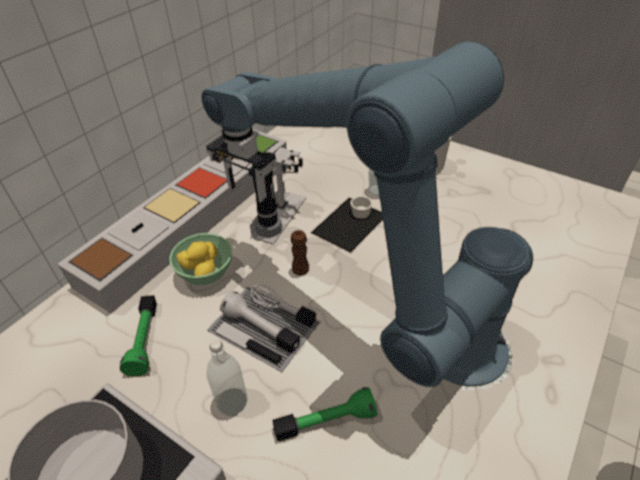

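The side view shows the shaft on the drying mat, with its bell near (233,305) and its collar near (289,338). The whisk is at (275,303), the scraper at (250,345), the mill at (300,253) and the bar mat at (350,222). In the scene view the dock is at (310,365) and the bar mat at (243,327). I'll enlarge these areas.

```bash
cat > h.py <<'E'
import numpy as np,cv2,pickle
def ray(c,u,v):
    K=c["intrinsics"];T=c["cam_to_world"]
    return T[:3,:3]@np.linalg.solve(K,[u,v,1.]),T[:3,3]
def plane(c,u,v,z):
    r,o=ray(c,u,v);return (o+r*(z-o[2])/r[2]).round(1)
def depth(c,u,v):
    r,o=ray(c,u,v);return (o+r*c["z_map"][int(round(v)),int(round(u))]).round(1)
def proj(c,P):
    T=np.linalg.inv(c["cam_to_world"]);p=c["intrinsics"]@(T[:3,:3]@np.asarray(P,float)+T[:3,3]);return (p[:2]/p[2]).round(1)
E
python3 - <<'E'
from h import *
d=pickle.load(open("d0.pkl","rb"))
a=d["side"]["img"][280:370,200:330];b=d["scene"]["img"][280:410,190:360]
cv2.imwrite("pics/c1.png",cv2.resize(a,None,fx=6,fy=6,interpolation=2)); cv2.imwrite("pics/c2.png",cv2.resize(b,None,fx=4.6,fy=4.6,interpolation=2))
E
```

```text
(no output)
```

View pics/c1.png

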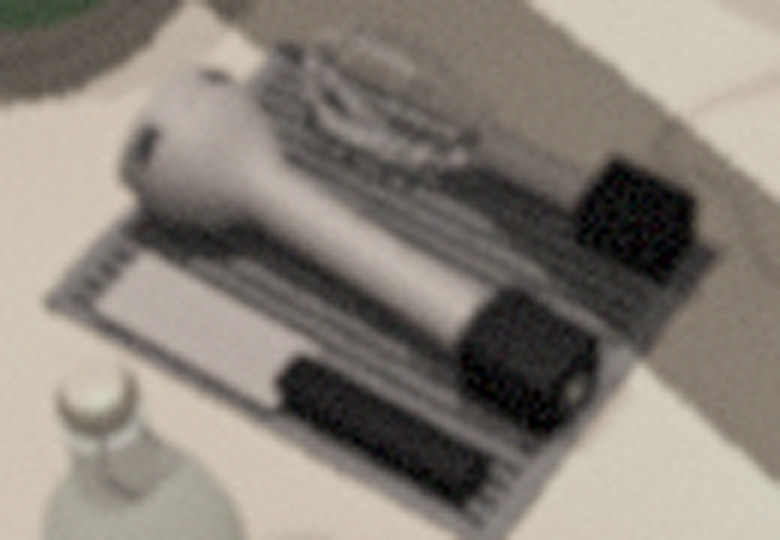

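View pics/c2.png

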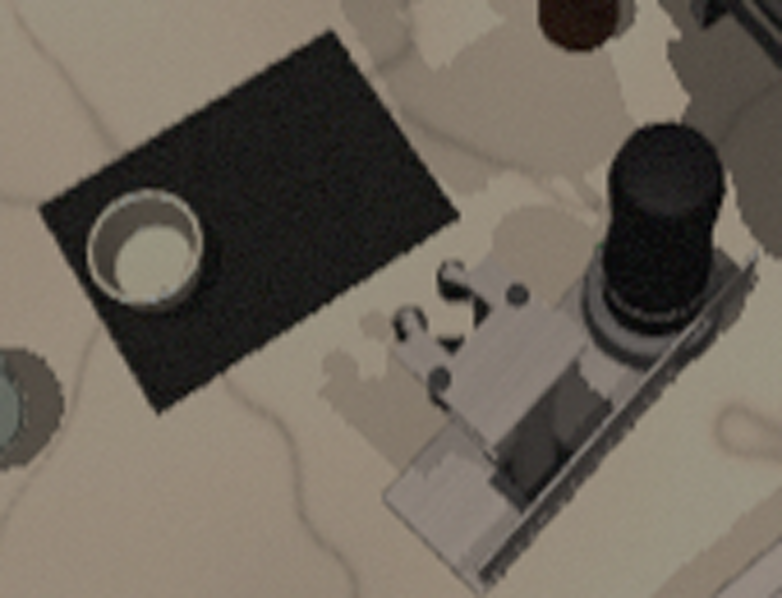

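Run:
```python
from h import *
d=pickle.load(open("d0.pkl","rb"));S=d["side"];C=d["scene"]
p1=lambda x,y:(x/6+200-.42,y/6+280-.42); p2=lambda x,y:(x/4.6+190-.4,y/4.6+280-.4)
for n,x,y,z in[("tube bellend",262,190,30),("tube mid",370,255,30),("tube seat",473,315,30),("whiskcollar top",635,185,38),("scr handle near end",490,470,16),("scr far end",110,280,8),("collartop corners",520,285,49),("",600,340,49),("",465,350,49)]:
    print(n,plane(S,*p1(x,y),z),depth(S,*p1(x,y)))
print()
for n,x,y,z in[("mat",332,30,4),("mat",460,215,4),("mat",160,412,4),("mat",40,208,4),("rolL",455,272,197),("rolR",410,322,197),("pivL",517,293,200),("pivR",440,378,200),("motor",665,170,246),("upst",758,260,58),("upst",482,585,58),("base front right",388,496,8),("ram",147,248,42),("mill top",580,10,130)]:
    print(n,plane(C,*p2(x,y),z),depth(C,*p2(x,y)))
```

```text
tube bellend [510.6 219.1  30. ] [499.5 228.9  48.3]
tube mid [450.4 221.3  30. ] [444.2 227.3  41.5]
tube seat [395.8 222.4  30. ] [390.9 227.7  40. ]
whiskcollar top [373.4 136.4  38. ] [372.3 137.9  40.4]
scr handle near end [352.5 271.2  16. ] [353.9 269.7  12.8]
scr far end [547.9 279.4   8. ] [549.8 278.    5.1]
collartop corners [379.1 210.4  49. ] [400.2 186.1   5. ]
 [336.4 214.9  49. ] [356.4 189.7   3.1]
 [379.2 247.7  49. ] [381.1 245.7  45. ]

mat [ 396.2 -130.7    4. ] [ 3.944e+02 -1.299e+02 -3.000e-01]
mat [ 544.9 -138.8    4. ] [ 542.9 -137.7   -2.7]
mat [ 532.8 -346.9    4. ] [ 533.5 -346.8    6. ]
mat [ 383.5 -338.7    4. ] [ 384.9 -338.7    7.2]
rolL [ 624.3 -190.3  197. ] [ 625.1 -190.7  200. ]
rolR [ 631.  -223.2  197. ] [ 631.5 -223.5  199.1]
pivL [ 652.9 -172.5  200. ] [ 654.2 -173.3  205. ]
pivR [ 663.4 -228.2  200. ] [ 665.  -228.9  206.9]
motor [660.2 -84.8 246. ] [659.7 -84.3 244. ]
upst [688.1 -27.9  58. ] [687.4 -27.   54.3]
upst [ 732.3 -259.8   58. ] [ 724.7 -256.3    6.9]
base front right [ 653.6 -269.9    8. ] [ 653.8 -269.9    8.9]
ram [ 459.3 -301.8   42. ] [ 447.7 -300.8   11.1]
mill top [526.3 -32.2 130. ] [500.4 -11.2  55.1]
```

The crop shows the shaft's tube running from (262,190) to (473,315) in crop pixels, along world −x, at y≈221. The whisk and scraper lie clear on either side. In the dock crop the rollers are at (455,272) and (410,322), which gives a dock yaw of about 11°. I'll check the bottle and the wrist mount, then take the first turn.

```bash
python3 -m handwheel '[{"turn":-7.16,"z":-0.005},{"turn":-7.16},{"turn":-7.16},{"turn":-7.16},{"turn":-7.16},{"turn":-7.16},{"turn":-7.16},{"turn":-7.16},{"turn":-7.16},{"turn":-7.16}]'
python3 - <<'E'
from h import *
from bench import *
d=pickle.load(open("d0.pkl","rb"));S=d["side"]
print("bottle cap",plane(S,216,347,230),depth(S,216,347),"base",plane(S,230,405,5))
print("mill",plane(S,300,270,5),plane(S,299,237,145))
w=snapshot("wrist");print(w["intrinsics"],w["mount"])
E
```

```text
bottle cap [379.5 420.8 230. ] [380.  420.4 229.1] base [382.2 426.    5. ]
mill [482.9   5.4   5. ] [473.6  12.4 145. ]
[[372.6596376    0.         318.61096199]
 [  0.         372.6596376  238.57137967]
 [  0.           0.           1.        ]] [[-1.48911383e-03 -9.62252244e-01 -2.72155106e-01  7.97345584e+01]
 [ 9.99998761e-01 -1.57167280e-03  8.53693181e-05 -3.13853840e-01]
 [-5.09885597e-04 -2.72154642e-01  9.62253392e-01 -1.79731000e+02]
 [ 0.00000000e+00  0.00000000e+00  0.00000000e+00  1.00000000e+00]]invalid input at $[0]: expected keys fingers, x, y, z, turn
```

```bash
python3 -m handwheel '[{"fingers":1,"x":0,"y":0,"z":0,"turn":-7.1},{"fingers":1,"x":0,"y":0,"z":0,"turn":-7.1},{"fingers":1,"x":0,"y":0,"z":0,"turn":-7.1},{"fingers":1,"x":0,"y":0,"z":0,"turn":-7.1},{"fingers":1,"x":0,"y":0,"z":0,"turn":-7.1},{"fingers":1,"x":0,"y":0,"z":0,"turn":-7.1},{"fingers":1,"x":0,"y":0,"z":0,"turn":-7.1},{"fingers":1,"x":0,"y":0,"z":0,"turn":-7.1},{"fingers":1,"x":0,"y":0,"z":0,"turn":-7.1},{"fingers":1,"x":0,"y":0,"z":0,"turn":-7.1}]'
python3 -m handwheel '[{"fingers":1,"x":0,"y":0,"z":0,"turn":-7.1},{"fingers":1,"x":0,"y":0,"z":0,"turn":-7.1},{"fingers":1,"x":0,"y":0,"z":0,"turn":-3.2},{"fingers":1,"x":0,"y":0,"z":0,"turn":0},{"fingers":1,"x":0,"y":0,"z":0,"turn":0}]'
python3 -m handwheel '[{"fingers":1,"x":0.025,"y":0.02,"z":0,"turn":0},{"fingers":1,"x":0.025,"y":0.02,"z":0,"turn":0},{"fingers":1,"x":0.025,"y":0.02,"z":0,"turn":0},{"fingers":1,"x":0.025,"y":0.02,"z":0,"turn":0},{"fingers":1,"x":0.025,"y":0.02,"z":0,"turn":0},{"fingers":1,"x":0.025,"y":0.02,"z":0,"turn":0},{"fingers":1,"x":0.025,"y":0.02,"z":0,"turn":0},{"fingers":1,"x":0.025,"y":0.02,"z":0,"turn":0},{"fingers":1,"x":0.025,"y":0.02,"z":0,"turn":0},{"fingers":1,"x":0.025,"y":0.02,"z":0,"turn":0}]'
python3 -m handwheel '[{"fingers":1,"x":0.01,"y":0.01,"z":0,"turn":0},{"fingers":1,"x":0,"y":0,"z":0,"turn":0},{"fingers":1,"x":0,"y":0,"z":0,"turn":0},{"fingers":1,"x":0,"y":0,"z":0,"turn":0}]'
cat >> h.py <<'E'
from scipy.spatial.transform import Rotation as R
def wrist():
    from bench import state,snapshot
    s=state();w=snapshot("wrist");q=s["tool_rot"];T=np.eye(4)
    T[:3,:3]=R.from_quat([q[1],q[2],q[3],q[0]]).as_matrix();T[:3,3]=s["tool_pos"]
    w["cam_to_world"]=T@w["mount"];w["T"]=T
    return w
E
python3 - <<'E'
from h import *
w=wrist();print(w["T"].round(3));cv2.imwrite("pics/w1.png",w["img"]);pickle.dump(w,open("w1.pkl","wb"))
E
```

```text
time: 0.98
tool_pos: [649.7, 0.1, 205.0]
tool_rot: [-0.0, 0.162, 0.987, 0.0]
force: [0.0, 0.6, 0.0]
width: 94.2
grasp_force: 0.0
time: 1.4
tool_pos: [644.2, 5.2, 202.9]
tool_rot: [-0.008, 0.014, 1.0, 0.005]
force: [-16.4, 14.1, 4.7]
width: 93.5
grasp_force: 9.6
time: 2.23
tool_pos: [404.2, 207.6, 205.2]
tool_rot: [-0.0, 0.014, 1.0, 0.0]
force: [0.4, 0.2, -0.1]
width: 93.9
grasp_force: 0.0
time: 2.57
tool_pos: [396.5, 216.7, 205.5]
tool_rot: [0.0, 0.014, 1.0, -0.0]
force: [-0.4, 0.0, -0.1]
width: 93.9
grasp_force: 0.0
[[-1.00000e+00  2.80000e-02  0.00000e+00  3.96524e+02]
 [ 2.80000e-02  1.00000e+00 -0.00000e+00  2.16748e+02]
 [-0.00000e+00 -0.00000e+00 -1.00000e+00  2.05510e+02]
 [ 0.00000e+00  0.00000e+00  0.00000e+00  1.00000e+00]]
```

View pics/w1.png

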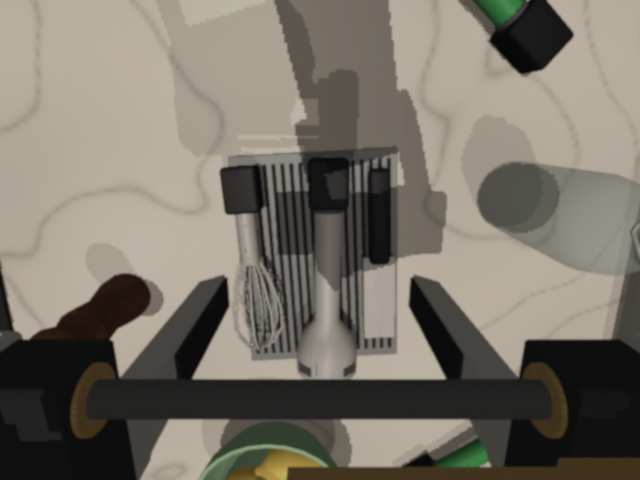

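The wrist view shows the shaft's collar at (328,184), its tube at (328,250) and its bell at (327,345). The whisk is to its left and the scraper to its right at (380,215).

Run:
```python
from h import *
w=pickle.load(open("w1.pkl","rb"))
for n,u,v,z in[("colL",308.5,180,49),("colR",348.5,180,49),("col near edge",328,159,49),("seat top edge",328,209,49),("tube",328,215,30),("tube",327.5,300,30),("scr handle L",369.5,215,16),("whisk collar R",261,190,38),("bell",327,345,30)]:
    print(n,plane(w,u,v,z))
for u,v in[(328,165),(328,180),(328,200),(328,230),(327,300),(327,345)]: print(depth(w,u,v))
```

```text
colL [357.3 209.1  49. ]
colR [358.4 245.   49. ]
col near edge [339.4 227.   49. ]
seat top edge [384.3 226.   49. ]
tube [394.  226.2  30. ]
tube [484.2 223.6  30. ]
scr handle L [398.3 268.5  16. ]
whisk collar R [366.6 164.1  38. ]
bell [537.1 221.9  30. ]
[345.1 227.   42.7]
[358.4 226.7  44.3]
[376.5 226.2  46. ]
[406.2 225.7  41.3]
[476.7 222.9  46. ]
[517.5 221.6  61.6]
```

```bash
python3 -m handwheel '[{"fingers":0.1,"x":0.0175,"y":0.0045,"z":0,"turn":0},{"fingers":0.1,"x":0.0175,"y":0.0045,"z":0,"turn":0},{"fingers":0.1,"x":0,"y":0,"z":0.035,"turn":0},{"fingers":0.1,"x":0,"y":0,"z":0.035,"turn":0},{"fingers":0.1,"x":0,"y":0,"z":0.03,"turn":0},{"fingers":0.1,"x":0,"y":0,"z":0.03,"turn":0},{"fingers":0.1,"x":0,"y":0,"z":0,"turn":0},{"fingers":0.1,"x":0,"y":0,"z":0,"turn":0},{"fingers":0.1,"x":0,"y":0,"z":0,"turn":0}]'
python3 - <<'E'
from h import *
w=wrist();print(w["T"].round(3));cv2.imwrite("pics/w2.png",w["img"]);pickle.dump(w,open("w2.pkl","wb"))
E
```

```text
time: 3.37
tool_pos: [362.8, 227.1, 77.0]
tool_rot: [0.001, 0.014, 1.0, 0.0]
force: [-0.1, 0.2, 0.4]
width: 51.8
grasp_force: 0.0
[[-1.00000e+00  2.90000e-02  2.00000e-03  3.62844e+02]
 [ 2.90000e-02  1.00000e+00  1.00000e-03  2.27144e+02]
 [-2.00000e-03  1.00000e-03 -1.00000e+00  7.70220e+01]
 [ 0.00000e+00  0.00000e+00  0.00000e+00  1.00000e+00]]
```

View pics/w2.png

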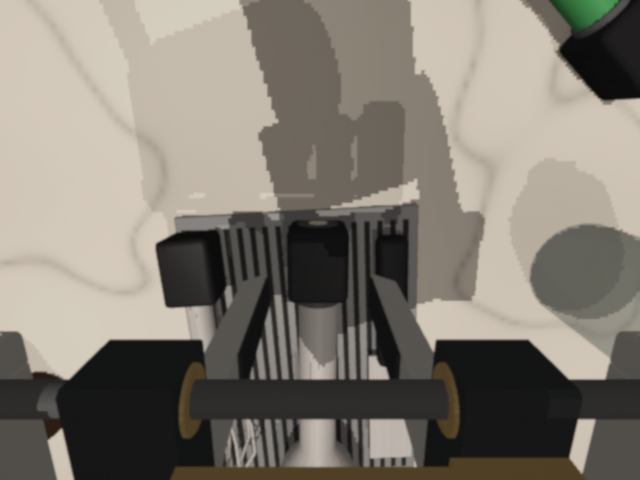

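The fingers straddle the collar centrally at (318,265), and the right finger just clears the scraper handle. I'll go down, grip and lift a little.

```bash
python3 -m handwheel '[{"fingers":0.1,"x":0,"y":0,"z":0.03,"turn":0},{"fingers":0.1,"x":0,"y":0,"z":0.029,"turn":0},{"fingers":0.1,"x":0,"y":0,"z":0,"turn":0},{"fingers":0.1,"x":0,"y":0,"z":0,"turn":0},{"fingers":-1,"x":0,"y":0,"z":0,"turn":0},{"fingers":-1,"x":0,"y":0,"z":0,"turn":0},{"fingers":-1,"x":0,"y":0,"z":0,"turn":0},{"fingers":-1,"x":0,"y":0,"z":0,"turn":0},{"fingers":-1,"x":0,"y":0,"z":0,"turn":0}]'
python3 -m handwheel '[{"fingers":-1,"x":0,"y":0,"z":-0.02,"turn":0},{"fingers":-1,"x":0,"y":0,"z":-0.02,"turn":0},{"fingers":-1,"x":0,"y":0,"z":-0.02,"turn":0},{"fingers":-1,"x":0,"y":0,"z":-0.02,"turn":0},{"fingers":-1,"x":0,"y":0,"z":0,"turn":0},{"fingers":-1,"x":0,"y":0,"z":0,"turn":0},{"fingers":-1,"x":0,"y":0,"z":0,"turn":0}]'
python3 - <<'E'
from h import *
from bench import *
s=snapshot("side");cv2.imwrite("pics/s2.png",cv2.resize(s["img"][200:400,150:400],None,fx=3,fy=3,interpolation=2));pickle.dump(s,open("s2.pkl","wb"));print(state()["tool_pos"],state()["force"],state()["wrist_torque"])
E
```

```text
time: 4.17
tool_pos: [363.1, 227.8, 18.6]
tool_rot: [0.002, 0.014, 1.0, 0.001]
force: [-0.1, -0.6, 7.8]
width: 37.6
grasp_force: 30.0
time: 4.75
tool_pos: [360.2, 226.9, 95.3]
tool_rot: [-0.001, 0.014, 1.0, -0.0]
force: [-0.2, 0.7, -3.3]
width: 37.5
grasp_force: 30.0
[359.88641227 226.73652223  94.86827652] [ 0.04154209 -0.20123721 -2.95343518] [0.11260186 0.25593864 0.07089505]
```

View pics/s2.png

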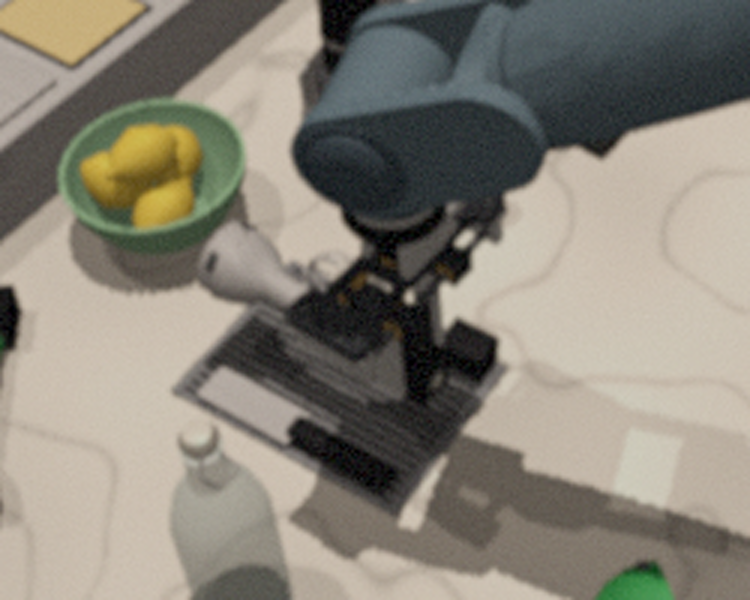

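The crop shows the shaft clamped and lifted horizontally, with its bell at (240,265). The grip holds it too firmly for it to swing down. I'll put it back and grip only a small corner of the collar, at its near top end, so that it pivots under its own weight.

```bash
python3 -m handwheel '[{"fingers":-1,"x":0,"y":0,"z":0.025,"turn":0},{"fingers":-1,"x":0,"y":0,"z":0.025,"turn":0},{"fingers":-1,"x":0,"y":0,"z":0.02,"turn":0},{"fingers":-1,"x":0,"y":0,"z":0.009,"turn":0},{"fingers":-1,"x":0,"y":0,"z":0,"turn":0},{"fingers":-1,"x":0,"y":0,"z":0,"turn":0},{"fingers":0.1,"x":0,"y":0,"z":0,"turn":0},{"fingers":0.1,"x":0,"y":0,"z":0,"turn":0},{"fingers":0.1,"x":0,"y":0,"z":0,"turn":0}]'
python3 -m handwheel '[{"fingers":0.1,"x":0,"y":0,"z":-0.0125,"turn":0},{"fingers":0.1,"x":0,"y":0,"z":-0.0125,"turn":0},{"fingers":0.1,"x":0.013,"y":0,"z":0,"turn":0},{"fingers":0.1,"x":0.013,"y":0,"z":0,"turn":0},{"fingers":0.1,"x":0,"y":0,"z":0,"turn":0},{"fingers":0.1,"x":0,"y":0,"z":0,"turn":0},{"fingers":0.1,"x":0,"y":0,"z":0,"turn":0}]'
python3 - <<'E'
from h import *
w=wrist();print(w["T"][:3,3].round(1))
cv2.imwrite("pics/w3.png",w["img"]);
for v in range(270,345,6): print(v,depth(w,318,v),depth(w,300,v)[2],w["img"][v,318])
E
```

```text
time: 5.55
tool_pos: [361.5, 227.2, 17.6]
tool_rot: [0.0, 0.014, 1.0, 0.0]
force: [0.0, 0.1, 0.4]
width: 51.0
grasp_force: 0.0
time: 6.13
tool_pos: [335.9, 228.0, 42.7]
tool_rot: [0.001, 0.014, 1.0, 0.0]
force: [-0.3, 0.4, 0.1]
width: 51.7
grasp_force: 0.0
[335.9 228.   42.7]
270 [335.5 227.9  12.2] 11.0 [41 44 45]
276 [333.4 228.   27.3] 24.9 [83 94 97]
282 [334.  228.   34.5] 33.3 [37 38 39]
288 [335.  228.   40.3] 40.5 [14 15 14]
294 [337.7 227.9  42. ] 43.3 [25 25 26]
300 [340.8 227.8  42.7] 41.7 [27 27 29]
306 [344.2 227.7  42.9] 42.5 [26 27 28]
312 [347.5 227.6  43.2] 43.0 [26 26 27]
318 [350.4 227.5  44.3] 43.4 [25 25 27]
324 [354.3 227.4  43.8] 43.2 [24 24 25]
330 [357.1 227.3  45. ] 44.6 [26 26 27]
336 [361.3 227.2  44. ] 44.4 [24 24 24]
342 [364.7 227.1  44.4] 44.1 [24 25 25]
```

```bash
python3 -m handwheel '[{"fingers":0.1,"x":0.002,"y":0,"z":0.003,"turn":0},{"fingers":0.1,"x":0,"y":0,"z":0,"turn":0},{"fingers":-1,"x":0,"y":0,"z":0,"turn":0},{"fingers":-1,"x":0,"y":0,"z":0,"turn":0},{"fingers":-1,"x":0,"y":0,"z":0,"turn":0},{"fingers":-1,"x":0,"y":0,"z":0,"turn":0}]'
python3 -m handwheel '[{"fingers":-1,"x":0,"y":0,"z":-0.01,"turn":0},{"fingers":-1,"x":0,"y":0,"z":-0.01,"turn":0},{"fingers":-1,"x":0,"y":0,"z":-0.01,"turn":0},{"fingers":-1,"x":0,"y":0,"z":-0.01,"turn":0},{"fingers":-1,"x":0,"y":0,"z":0,"turn":0},{"fingers":-1,"x":0,"y":0,"z":0,"turn":0},{"fingers":-1,"x":0,"y":0,"z":0,"turn":0}]'
python3 - <<'E'
from h import *
from bench import *
s=state();print(s["force"],s["wrist_torque"])
w=wrist();print(w["T"][:3,3].round(1))
cv2.imwrite("pics/w4.png",w["img"])
for v in range(270,380,6): print(v,depth(w,318,v),w["img"][v,318])
E
```

```text
time: 6.68
tool_pos: [333.3, 227.9, 39.4]
tool_rot: [0.0, 0.014, 1.0, -0.0]
force: [0.8, -0.1, -1.3]
width: 35.9
grasp_force: 30.0
time: 7.27
tool_pos: [333.0, 227.8, 79.0]
tool_rot: [-0.0, 0.014, 1.0, -0.0]
force: [1.1, 0.4, -1.2]
width: 35.6
grasp_force: 30.0
[ 1.11819433  0.3530793  -1.24529494] [ 0.09120597 -0.11072752  0.0003308 ]
[333.  227.8  79. ]
270 [330.4 227.8  54.2] [41 43 44]
276 [330.3 227.9  63.9] [80 90 94]
282 [331.3 227.8  70.3] [69 77 80]
288 [332.2 227.8  76.4] [33 34 35]
294 [334.2 227.8  79.4] [12 12 12]
300 [336.8 227.7  81.2] [19 18 19]
306 [340.  227.6  81.7] [18 19 20]
312 [343.6 227.5  81.4] [18 20 19]
318 [346.8 227.4  81.8] [19 18 19]
324 [351.2 227.3  80.2] [18 18 19]
330 [354.7 227.2  80.3] [20 20 21]
336 [359.1 227.   79.1] [18 17 19]
342 [362.5 226.9  79.5] [18 17 19]
348 [366.3 226.8  79.3] [18 17 18]
354 [370.5 226.7  78.5] [17 17 18]
360 [375.2 226.5  77.2] [19 19 19]
366 [380.5 226.4  75.1] [31 32 33]
372 [388.2 226.1  69.8] [101 107 113]
378 [392.4 226.   69.6] [ 90  96 101]
```

The shaft now pivots: it tilts as it lifts and the bell carries half its weight. I'll follow the arc about the bell rim.

```bash
python3 -m handwheel '[{"fingers":-1,"x":-0.0135,"y":0,"z":-0.017,"turn":0},{"fingers":-1,"x":-0.0135,"y":0,"z":-0.017,"turn":0},{"fingers":-1,"x":-0.011,"y":0,"z":-0.016,"turn":0},{"fingers":-1,"x":-0.0115,"y":0,"z":-0.016,"turn":0},{"fingers":-1,"x":-0.014,"y":0,"z":-0.014,"turn":0},{"fingers":-1,"x":-0.014,"y":0,"z":-0.0135,"turn":0},{"fingers":-1,"x":0,"y":0,"z":0,"turn":0},{"fingers":-1,"x":0,"y":0,"z":0,"turn":0}]'
cat > look.py <<'E'
from h import *
from bench import state
s=state();print("F",s["force"].round(2),"tau",s["wrist_torque"].round(3),"grip",s["grasp_force"],s["width"])
w=wrist();T=w["T"];print(T[:3,3].round(1))
# collar/tube points near the grasp plane (tool y ~0), tool coords x,z
v,u=np.mgrid[150:380:2,300:338:2];Z=w["z_map"][v,u].ravel();P=np.linalg.inv(w["intrinsics"])@np.c_[u.ravel(),v.ravel(),np.ones(u.size)].T*Z
P=(w["mount"][:3,:3]@P).T+w["mount"][:3,3];P=P[(Z>0)&(abs(P[:,1])<12)]
for x0 in range(-60,70,8):
    q=P[(P[:,0]>=x0)&(P[:,0]<x0+8)]
    if len(q)>3: print(x0+4,"toolz",np.percentile(q[:,2],[10,50,90]).round(0),len(q))
E
python3 look.py
```

```text
time: 7.98
tool_pos: [410.4, 225.8, 172.6]
tool_rot: [-0.001, 0.014, 1.0, 0.0]
force: [-1.4, -0.1, 0.6]
width: 35.3
grasp_force: 30.0
F [-1.43 -0.06  0.57] tau [0.158 0.354 0.019] grip 29.999922215938568 35.326171608042635
[410.4 225.8 172.6]
-56 toolz [43. 46. 51.] 45
-48 toolz [37. 40. 43.] 29
-40 toolz [22. 22. 22.] 8
-32 toolz [16. 19. 21.] 67
-24 toolz [ 10.  13. 167.] 87
-16 toolz [  4.   8. 168.] 124
-8 toolz [ -1.   2. 168.] 140
0 toolz [ -2.  -0. 168.] 216
8 toolz [  4.   9. 168.] 247
16 toolz [ 14.  20. 168.] 249
24 toolz [167. 168. 169.] 51
32 toolz [167. 168. 169.] 64
40 toolz [167. 168. 169.] 52
48 toolz [167. 168. 169.] 51
56 toolz [167. 168. 169.] 65
64 toolz [167. 168. 169.] 39
```

```bash
python3 -m handwheel '[{"fingers":-1,"x":-0.016,"y":0,"z":-0.012,"turn":0},{"fingers":-1,"x":-0.016,"y":0,"z":-0.011,"turn":0},{"fingers":-1,"x":-0.018,"y":0,"z":-0.009,"turn":0},{"fingers":-1,"x":-0.018,"y":0,"z":-0.008,"turn":0},{"fingers":-1,"x":0,"y":0,"z":0,"turn":0}]' | grep -E "pos|force"; python3 look.py
python3 -m handwheel '[{"fingers":-1,"x":-0.018,"y":0,"z":-0.006,"turn":0},{"fingers":-1,"x":-0.019,"y":0,"z":-0.004,"turn":0},{"fingers":-1,"x":-0.019,"y":0,"z":-0.002,"turn":0},{"fingers":-1,"x":0,"y":0,"z":0,"turn":0}]' | grep -E "pos|force"; python3 look.py
```

```text
tool_pos: [480.3, 223.7, 213.2]
force: [-0.2, 0.5, 0.1]
grasp_force: 30.0
F [-0.22  0.53  0.14] tau [ 0.079  0.084 -0.012] grip 30.00265804294031 34.71237416201245
[480.3 223.7 213.2]
-56 toolz [87. 92. 99.] 10
-24 toolz [ 25.  26. 209.] 30
-16 toolz [ 17. 208. 209.] 57
-8 toolz [  2. 108. 209.] 76
0 toolz [ -2.  -1. 209.] 183
8 toolz [  0.   3. 208.] 209
16 toolz [  5.   8. 208.] 201
24 toolz [ 11.  14. 209.] 214
32 toolz [208. 208. 210.] 43
40 toolz [207. 209. 210.] 44
48 toolz [208. 208. 209.] 43
56 toolz [207. 208. 210.] 46
64 toolz [208. 208. 209.] 24
tool_pos: [536.2, 222.4, 225.9]
force: [-1.7, 0.5, 8.7]
grasp_force: 30.2
F [-1.75  0.46  8.69] tau [0.115 0.206 0.033] grip 30.178146455436945 34.589155944548544
[536.2 222.4 225.9]
-16 toolz [220. 221. 222.] 33
-8 toolz [221. 222. 222.] 33
0 toolz [ -2.  -1. 221.] 154
8 toolz [ -1.   0. 221.] 195
16 toolz [  1.   2. 221.] 181
24 toolz [  3.   5. 221.] 200
32 toolz [  7.   9. 221.] 158
40 toolz [220. 221. 222.] 44
48 toolz [221. 221. 222.] 33
56 toolz [220. 221. 222.] 44
64 toolz [220. 221. 222.] 22
```

```bash
python3 -m handwheel '[{"fingers":-1,"x":-0.005,"y":0,"z":-0.002,"turn":0},{"fingers":-1,"x":-0.009,"y":0,"z":0.0,"turn":0},{"fingers":-1,"x":-0.009,"y":0,"z":0.0,"turn":0},{"fingers":-1,"x":0,"y":0,"z":0,"turn":0}]' | grep -E "pos|force"; python3 look.py | head -2
python3 -m handwheel '[{"fingers":-1,"x":0,"y":0,"z":-0.01,"turn":0},{"fingers":-1,"x":0,"y":0,"z":-0.01,"turn":0},{"fingers":-1,"x":0,"y":0,"z":-0.01,"turn":0},{"fingers":-1,"x":0,"y":0,"z":0,"turn":0}]' | grep -E "pos|force"; python3 look.py
python3 - <<'E'
from h import *
from bench import *
s=snapshot("side");cv2.imwrite("pics/s3.png",cv2.resize(s["img"][120:320,130:380],None,fx=3,fy=3,interpolation=2));pickle.dump(s,open("s3.pkl","wb"))
E
```

```text
tool_pos: [558.9, 221.8, 227.6]
force: [0.3, -1.4, 8.5]
grasp_force: 4.7
F [ 0.34 -1.39  8.48] tau [ 0.303 -0.051 -0.003] grip 4.677543388679624 31.161803938263493
[558.9 221.8 227.6]
tool_pos: [558.5, 221.9, 259.5]
force: [0.3, -0.6, 0.9]
grasp_force: 0.0
F [ 0.31 -0.6   0.89] tau [ 0.095 -0.062  0.042] grip 0.0 0.570043132253343
[558.5 221.9 259.5]
-56 toolz [ 36.  37. 127.] 6
-48 toolz [ 36.  36. 210.] 7
-40 toolz [122. 142. 202.] 20
-32 toolz [116. 144. 182.] 155
-24 toolz [177. 198. 204.] 75
-16 toolz [204. 208. 213.] 51
-8 toolz [212. 220. 228.] 61
0 toolz [-70. 236. 255.] 90
8 toolz [-63. -39.  -8.] 678
16 toolz [253. 255. 256.] 30
24 toolz [254. 254. 256.] 42
32 toolz [-116. -110.  254.] 298
40 toolz [254. 255. 256.] 44
48 toolz [253. 255. 256.] 32
56 toolz [253. 254. 255.] 44
64 toolz [254. 255. 256.] 11
```

View pics/s3.png

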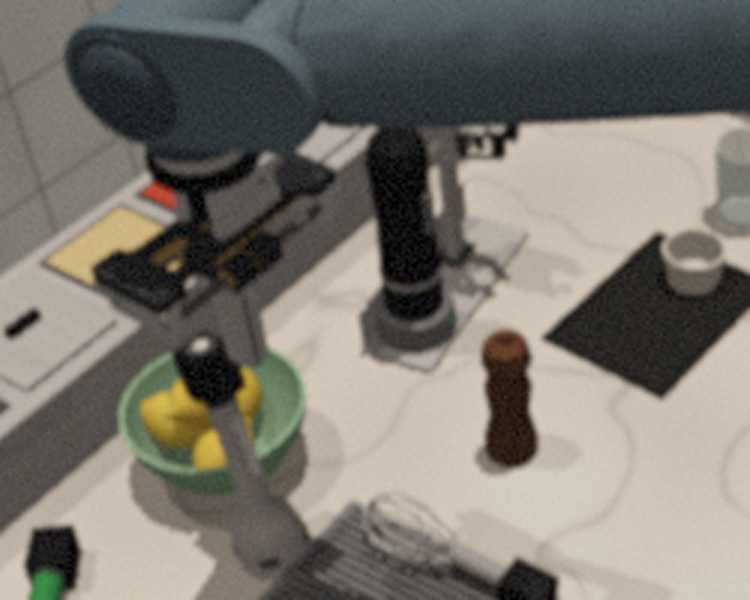

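The shaft slipped out of the grip. Its bell is at (265,535) and its collar at (207,370), leaning towards the bowl. I'll find out where it is.

```bash
python3 - <<'E'
from h import *
s=pickle.load(open("s3.pkl","rb"))
f=lambda x,y:(x/3+130-.3,y/3+120-.3)
for n,x,y in[("end",203,346),("collar",215,380),("collar",205,375),("tube",235,425),("tube",247,465),("bell",265,520),("bell low",268,560)]: print(n,depth(s,*f(x,y)))
print("bowl c",plane(s,*f(212,390),75),"rim near",plane(s,*f(215,480),70),plane(s,*f(300,400),75))
E
python3 -m handwheel '[{"fingers":-1,"x":0,"y":0,"z":0,"turn":0}]'|head -1
python3 - <<'E'
from h import *
from bench import *
s=snapshot("side");pickle.dump(s,open("s4.pkl","wb"));cv2.imwrite("pics/s4.png",cv2.resize(s["img"][120:320,130:380],None,fx=3,fy=3,interpolation=2))
p=pickle.load(open("s3.pkl","rb"));print(abs(s["img"].astype(int)-p["img"])[200:320,130:260].mean(2).max(), (abs(s["img"].astype(int)-p["img"])[200:320,130:260].mean(2)>25).sum())
E
```

```text
end [634.9 203.5 224.4]
collar [616.6 214.4 204.6]
collar [615.2 223.6 218.7]
tube [608.4 212.5 155. ]
tube [602.5 215.3 111.8]
bell [586.2 223.7  58.7]
bell low [574.2 240.3  29.5]
bowl c [721.1 141.2  75. ] rim near [645.9 219.1  70. ] [643.4 107.6  75. ]
time: 9.78
177.33333333333334 997
```

View pics/s4.png

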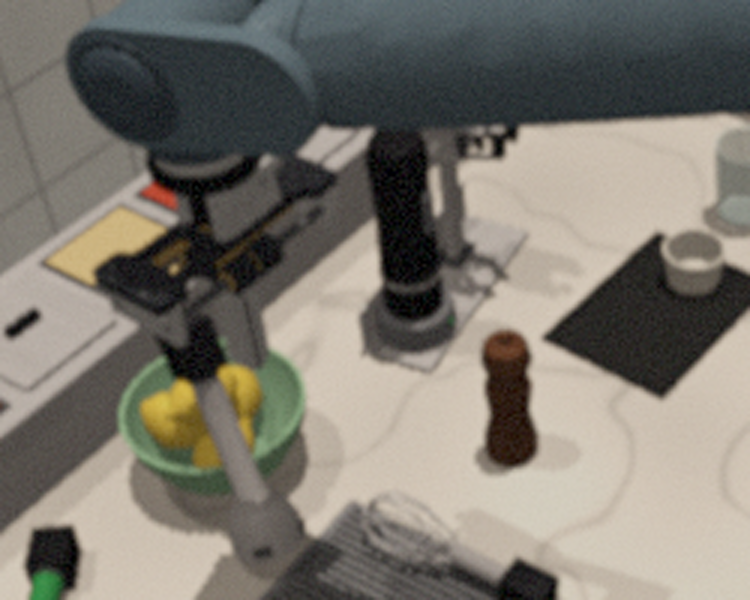

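```bash
python3 -m handwheel '[{"fingers":0.1,"x":0,"y":0,"z":-0.01,"turn":0},{"fingers":0.1,"x":0.01,"y":0,"z":-0.01,"turn":0},{"fingers":0.1,"x":0.02,"y":0,"z":-0.01,"turn":0},{"fingers":0.1,"x":0.02,"y":0,"z":0,"turn":0},{"fingers":0.1,"x":0.02,"y":0,"z":0,"turn":0},{"fingers":0.1,"x":0.02,"y":0,"z":0,"turn":0},{"fingers":0.1,"x":0,"y":0,"z":0,"turn":0},{"fingers":0.1,"x":0,"y":0,"z":0,"turn":0},{"fingers":0.1,"x":0,"y":0,"z":0,"turn":0},{"fingers":0.1,"x":0,"y":0,"z":0,"turn":0}]'
cat > obs.py <<'E'
from h import *
from bench import *
import sys
n=sys.argv[1]
w=wrist();s=snapshot("side");c=snapshot("scene")
pickle.dump((w,s,c),open(n+".pkl","wb"))
a=lambda i:cv2.resize(i,(400,300),interpolation=3)
top=np.hstack([a(w["img"]),a(c["img"])]);b=cv2.resize(s["img"][130:355,100:400],(400,300))
cv2.imwrite("pics/"+n+".png",np.vstack([top,np.hstack([b,a(c["img"][240:360,270:430])])]))
print(w["T"][:3,3].round(1))
E
python3 obs.py o1
```

```text
time: 10.67
tool_pos: [468.5, 224.1, 287.1]
tool_rot: [0.0, 0.014, 1.0, -0.0]
force: [-0.1, 0.1, 0.0]
width: 51.7
grasp_force: 0.0
[468.5 224.1 287.1]
```

View pics/o1.png

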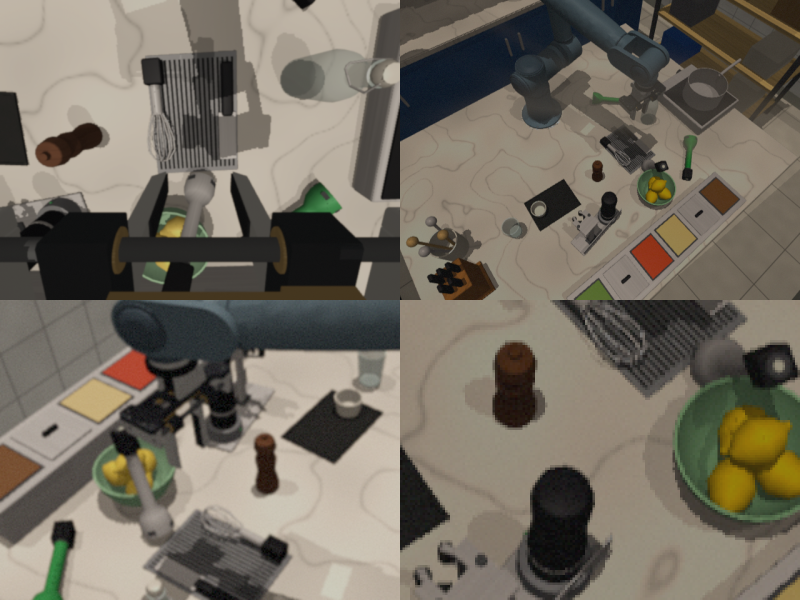

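The shaft leans on the fixed bowl's rim, with its collar up and away from the robot. In the scene crop the collar's end is near pixel (418,266). In the side crop the bell is at (155,522) and the collar at (125,442). I'll fit its axis from the depth maps.

```bash
cat > cloud.py <<'E'
from h import *
def cloud(c,box,col=False):
    v,u=np.mgrid[0:480,0:640];Z=c["z_map"].ravel()
    P=(np.linalg.inv(c["intrinsics"])@np.c_[u.ravel(),v.ravel(),np.ones(u.size)].T*Z)
    T=c["cam_to_world"];P=(T[:3,:3]@P).T+T[:3,3];b=np.array(box)
    m=(Z>0)&((P>b[:,0])&(P<b[:,1])).all(1);return P[m],c["img"].reshape(-1,3)[m].astype(int),np.c_[u.ravel(),v.ravel()][m]
E
python3 - <<'E'
from cloud import *
w,s,c=pickle.load(open("o1.pkl","rb"))
for n,cam in(("wrist",w),("side",s),("scene",c)):
    P,C,U=cloud(cam,[(540,760),(140,290),(8,235)])
    sp=C.max(1)-C.min(1)
    g=sp<28   # grey/black
    P,C,U=P[g],C[g],U[g];dark=C.max(1)<45
    print(n,len(P),dark.sum())
    for z in range(10,230,15):
        for nm,k in(("grey",~dark),("dark",dark)):
            m=k&(P[:,2]>=z)&(P[:,2]<z+15)
            if m.sum()>8: print(z+7,nm,m.sum(),np.median(P[m],0).round(0),P[m].min(0).round(0),P[m].max(0).round(0))
E
```

```text
wrist 6061 1953
17 grey 54 [585. 204.  23.] [565. 144.  16.] [716. 255.  25.]
32 grey 501 [573. 219.  34.] [561. 146.  25.] [712. 253.  40.]
32 dark 13 [569. 207.  34.] [566. 202.  31.] [582. 249.  38.]
47 grey 820 [580. 222.  49.] [566. 152.  40.] [760. 250.  55.]
62 grey 1176 [598. 216.  62.] [577. 150.  55.] [760. 242.  70.]
77 grey 494 [615. 214.  76.] [601. 151.  70.] [760. 234.  85.]
92 grey 284 [615. 210.  92.] [609. 194.  85.] [629. 221. 100.]
107 grey 305 [622. 207. 107.] [616. 193. 100.] [636. 218. 115.]
122 grey 335 [629. 204. 123.] [623. 189. 115.] [643. 215. 130.]
137 grey 73 [632. 200. 132.] [630. 189. 130.] [636. 208. 136.]
167 grey 11 [657. 204. 167.] [655. 167. 162.] [672. 205. 170.]
167 dark 32 [651. 199. 173.] [648. 191. 168.] [657. 204. 174.]
182 grey 27 [658. 209. 183.] [644. 162. 177.] [683. 211. 190.]
182 dark 578 [649. 193. 184.] [643. 174. 176.] [659. 210. 190.]
197 grey 24 [659. 170. 195.] [652. 163. 191.] [680. 208. 204.]
197 dark 846 [656. 190. 198.] [647. 167. 190.] [667. 207. 205.]
212 dark 484 [660. 183. 209.] [654. 166. 205.] [667. 205. 216.]
side 1602
[... 1270 characters left out ...]
.  55.]
62 grey 324 [644. 215.  62.] [581. 141.  55.] [760. 239.  70.]
77 grey 143 [641. 206.  75.] [603. 142.  70.] [759. 237.  83.]
92 grey 14 [621. 195.  92.] [612. 192.  87.] [637. 207.  98.]
107 grey 17 [626. 193. 106.] [617. 188. 100.] [645. 204. 115.]
122 grey 16 [633. 190. 123.] [627. 185. 116.] [649. 199. 130.]
137 grey 15 [644. 184. 138.] [632. 181. 131.] [656. 197. 143.]
182 dark 35 [662. 168. 183.] [645. 161. 176.] [687. 200. 190.]
197 grey 15 [696. 178. 201.] [690. 158. 198.] [701. 193. 205.]
197 dark 63 [683. 168. 202.] [650. 158. 191.] [698. 197. 205.]
212 grey 71 [682. 182. 211.] [673. 168. 205.] [702. 202. 218.]
212 dark 110 [673. 177. 212.] [658. 159. 205.] [700. 199. 219.]
```

```bash
cat > fit.py <<'E'
from cloud import *
from scipy.optimize import least_squares
def fit(cams,guess,zr=(87,165),rad=30,up=None):
    guess=np.array(guess,float)  # x,y at z=zr mid, slopes
    zm=np.mean(zr);pts=[];dk=[]
    for cam in cams:
        P,C,U=cloud(cam,[(guess[0]-170,guess[0]+170),(guess[1]-150,guess[1]+150),(8,260)])
        sp=C.max(1)-C.min(1);P=P[sp<28];C=C[sp<28]
        d=np.r_[guess[2:],1];d/=np.linalg.norm(d);r=P-np.r_[guess[:2],zm];t=r@d;dist=np.linalg.norm(r-np.outer(t,d),axis=1)
        D=C.max(1)<60
        pts.append(P[~D&(dist<rad)&(P[:,2]>zr[0])&(P[:,2]<zr[1])]);dk.append(P[D&(dist<36)&(P[:,2]>zr[1]-5)])
    def res(p,Q):
        d=np.r_[p[2:],1];d/=np.linalg.norm(d);r=Q-np.r_[p[:2],zm];t=r@d
        return np.linalg.norm(r-np.outer(t,d),axis=1)-13
    Q=np.vstack([q[::max(1,len(q)//250)] for q in pts if len(q)])
    o=least_squares(res,guess,args=(Q,),loss="soft_l1",f_scale=2);p=o.x
    print("fit",p.round(3),"n",len(Q),"rms",np.median(abs(o.fun)).round(2))
    d=np.r_[p[2:],1];d/=np.linalg.norm(d)
    return p,d,np.r_[p[:2],zm],dk
E
python3 - <<'E'
from fit import *
w,s,c=pickle.load(open("o1.pkl","rb"))
for cams in([w],[s],[c],[w,s,c]):
    p,d,o,dk=fit(cams,[640,198,.5,-.25],(87,162))
print("tilt",np.degrees(np.arccos(d[2])),"azim",np.degrees(np.arctan2(d[1],d[0])))
e=np.array([1,0,0])-d*d[0];e/=np.linalg.norm(e);f=np.cross(d,e)
D=np.vstack(dk);r=D-o;t=r@d;k=np.histogram(t,np.arange(0,150,4));print(dict(zip(k[1],k[0])))
a=r@e;b=r@f;m=np.hypot(a,b)<30
a,b,t=a[m],b[m],t[m]
for y in range(-45,46,5):
    q=np.radians(y);u=a*np.cos(q)+b*np.sin(q);v=-a*np.sin(q)+b*np.cos(q)
    print(y,np.percentile(u,[2,98]).round(1),np.percentile(v,[2,98]).round(1),np.mean(np.minimum.reduce([abs(abs(u)-19),abs(abs(v)-19)])[t<105]).round(2))
E
```

```text
fit [ 6.41967e+02  1.99820e+02  4.64000e-01 -2.18000e-01] n 320 rms 0.38
fit [ 6.43480e+02  2.00174e+02  4.65000e-01 -2.22000e-01] n 291 rms 1.31
fit [ 6.43195e+02  1.98309e+02  4.65000e-01 -2.21000e-01] n 32 rms 0.44
fit [ 6.42601e+02  1.99813e+02  4.77000e-01 -2.20000e-01] n 643 rms 0.73
tilt 27.72792926705439 azim -24.723066827111282
{np.int64(0): np.int64(0), np.int64(4): np.int64(0), np.int64(8): np.int64(0), np.int64(12): np.int64(0), np.int64(16): np.int64(0), np.int64(20): np.int64(0), np.int64(24): np.int64(0), np.int64(28): np.int64(0), np.int64(32): np.int64(0), np.int64(36): np.int64(0), np.int64(40): np.int64(5), np.int64(44): np.int64(36), np.int64(48): np.int64(69), np.int64(52): np.int64(194), np.int64(56): np.int64(199), np.int64(60): np.int64(222), np.int64(64): np.int64(231), np.int64(68): np.int64(246), np.int64(72): np.int64(241), np.int64(76): np.int64(248), np.int64(80): np.int64(247), np.int64(84): np.int64(230), np.int64(88): np.int64(135), np.int64(92): np.int64(122), np.int64(96): np.int64(103), np.int64(100): np.int64(4), np.int64(104): np.int64(0), np.int
[... 262 characters left out ...]
p.int64(0)}
-45 [-25.   13.8] [-24.7  14.5] 3.02
-40 [-24.5  12.4] [-23.9  15.1] 2.71
-35 [-23.9  12. ] [-22.9  15.6] 2.35
-30 [-23.1  11.8] [-21.9  16.5] 1.97
-25 [-22.3  11.2] [-20.7  17.3] 1.64
-20 [-21.9  11.4] [-19.9  18.3] 1.54
-15 [-22.3  11.1] [-19.7  19.1] 1.69
-10 [-23.1  11. ] [-19.5  20.1] 2.01
-5 [-24.   10.2] [-19.   21.2] 2.4
0 [-24.7   9.8] [-18.7  22.3] 2.76
5 [-25.4   9.8] [-18.2  23.2] 3.07
10 [-25.9  10.2] [-17.7  23.9] 3.31
15 [-26.2  10.5] [-17.1  24.6] 3.48
20 [-26.4  10.6] [-16.6  25. ] 3.58
25 [-26.5  11.4] [-16.1  25.4] 3.61
30 [-26.3  12.1] [-15.5  25.5] 3.56
35 [-26.   12.5] [-14.7  25.5] 3.45
40 [-25.4  13.4] [-14.1  25.3] 3.28
45 [-24.7  14.5] [-13.8  25. ] 3.02
```

The fit gives a 28° lean at azimuth −24.7°, with the collar faces nearly square to the lean plane (−20°). Squeezing the collar with the fingers closing in the lean plane will force the shaft upright. I'll turn +111° and move over the collar.

```bash
python3 -m handwheel '[{"fingers":1,"x":0,"y":0,"z":0,"turn":7.1},{"fingers":1,"x":0,"y":0,"z":0,"turn":7.1},{"fingers":1,"x":0,"y":0,"z":0,"turn":7.1},{"fingers":1,"x":0,"y":0,"z":0,"turn":7.1},{"fingers":1,"x":0,"y":0,"z":0,"turn":7.1},{"fingers":1,"x":0,"y":0,"z":0,"turn":7.1},{"fingers":1,"x":0,"y":0,"z":0,"turn":7.1},{"fingers":1,"x":0,"y":0,"z":0,"turn":7.1},{"fingers":1,"x":0,"y":0,"z":0,"turn":7.1},{"fingers":1,"x":0,"y":0,"z":0,"turn":7.1}]' | tail -5
python3 -m handwheel '[{"fingers":1,"x":0,"y":0,"z":0,"turn":7.1},{"fingers":1,"x":0,"y":0,"z":0,"turn":7.1},{"fingers":1,"x":0,"y":0,"z":0,"turn":7.1},{"fingers":1,"x":0,"y":0,"z":0,"turn":7.1},{"fingers":1,"x":0,"y":0,"z":0,"turn":7.1},{"fingers":1,"x":0,"y":0,"z":0,"turn":4.5},{"fingers":1,"x":0,"y":0,"z":0,"turn":0}]' | head -3
python3 -m handwheel '[{"fingers":1,"x":0.006,"y":0.029,"z":0,"turn":0},{"fingers":1,"x":0.006,"y":0.029,"z":0,"turn":0},{"fingers":1,"x":0.006,"y":0.029,"z":0,"turn":0},{"fingers":1,"x":0.006,"y":0.029,"z":0,"turn":0},{"fingers":1,"x":0.006,"y":0.029,"z":0,"turn":0},{"fingers":1,"x":0.006,"y":0.029,"z":0,"turn":0},{"fingers":1,"x":0.006,"y":0.029,"z":0,"turn":0},{"fingers":1,"x":0,"y":0,"z":0,"turn":0},{"fingers":1,"x":0,"y":0,"z":0,"turn":0}]' | head -3
python3 - <<'E'
from fit import *
from bench import *
w=wrist();s=snapshot("side");c=snapshot("scene")
pickle.dump((w,s,c),open("o2.pkl","wb"));print(w["T"].round(3),state()["joint_pos"].round(2))
p,d,o,dk=fit([s,c],[640,198,.46,-.22],(87,160))
C=o+74*d;print("collar",C.round(1));dd=C-w["T"][:3,3];dd[2]=0;print("tool shift",(w["T"][:3,:3].T@dd).round(1))
E
```

```text
tool_pos: [468.0, 224.1, 286.8]
tool_rot: [-0.0, 0.595, 0.804, -0.0]
force: [0.2, 0.6, 0.1]
width: 93.8
grasp_force: 0.0
time: 12.23
tool_pos: [468.0, 224.1, 286.8]
tool_rot: [-0.0, 0.832, 0.554, -0.0]
time: 12.98
tool_pos: [671.9, 184.3, 285.4]
tool_rot: [-0.001, 0.832, 0.555, -0.001]
[[ 3.84000e-01  9.23000e-01 -2.00000e-03  6.71932e+02]
 [ 9.23000e-01 -3.84000e-01 -0.00000e+00  1.84298e+02]
 [-1.00000e-03 -2.00000e-03 -1.00000e+00  2.85395e+02]
 [ 0.00000e+00  0.00000e+00  0.00000e+00  1.00000e+00]] [0.11 0.3  1.34 0.   1.5  0.5 ]
fit [ 6.42891e+02  2.00264e+02  4.72000e-01 -2.33000e-01] n 289 rms 1.32
collar [673.8 185.  189. ]
tool shift [ 1.4  1.4 -0. ]
```

```bash
python3 -m handwheel '[{"fingers":1,"x":0.001,"y":0.001,"z":0.028,"turn":0},{"fingers":1,"x":0,"y":0,"z":0.028,"turn":0},{"fingers":1,"x":0,"y":0,"z":0.028,"turn":0},{"fingers":1,"x":0,"y":0,"z":0.026,"turn":0},{"fingers":1,"x":0,"y":0,"z":0,"turn":0},{"fingers":1,"x":0,"y":0,"z":0,"turn":0}]'
python3 -m handwheel '[{"fingers":-1,"x":0,"y":0,"z":0,"turn":0},{"fingers":-1,"x":0,"y":0,"z":-0.002,"turn":0},{"fingers":-1,"x":0,"y":0,"z":-0.003,"turn":0},{"fingers":-1,"x":0,"y":0,"z":-0.004,"turn":0},{"fingers":-1,"x":0,"y":0,"z":-0.005,"turn":0},{"fingers":-1,"x":0,"y":0,"z":-0.005,"turn":0},{"fingers":-1,"x":0,"y":0,"z":0,"turn":0}]'
python3 - <<'E'
from fit import *
from bench import *
w=wrist();s=snapshot("side");c=snapshot("scene")
pickle.dump((w,s,c),open("o3.pkl","wb"));T=w["T"];print(T[:3,3].round(1),state()["force"])
for g in(.4,.1):
  for cam in(s,c):
    p,d,o,dk=fit([cam],[T[0,3]-g*70,T[1,3]+g*35,g,-g/2],(75,160));print(np.degrees(np.arccos(d[2])))
E
```

```text
time: 13.63
tool_pos: [671.0, 185.9, 176.3]
tool_rot: [-0.001, 0.832, 0.555, -0.001]
force: [-0.2, 0.1, 0.1]
width: 93.7
grasp_force: 0.0
time: 14.22
tool_pos: [673.6, 185.6, 198.2]
tool_rot: [0.001, 0.832, 0.555, 0.001]
force: [0.2, 0.5, 1.0]
width: 50.5
grasp_force: 0.1
[673.6 185.6 198.2] [ 1.13204326 -0.92908829  3.54853752]
fit [ 6.37850e+02  2.02197e+02  4.41000e-01 -2.21000e-01] n 347 rms 1.46
26.25355902861981
fit [ 6.36292e+02  1.98087e+02  2.36000e-01 -2.25000e-01] n 16 rms 0.99
18.092102489779137
fit [ 6.53568e+02  1.98873e+02  3.80000e-02 -1.30000e-01] n 25 rms 0.84
7.721166237986336
fit [ 6.47938e+02  1.99028e+02  5.50000e-01 -1.91000e-01] n 6 rms 0.48
30.211854958520792
```

```bash
python3 -m handwheel '[{"fingers":-1,"x":0,"y":0,"z":0.002,"turn":0},{"fingers":-1,"x":0,"y":0,"z":0.002,"turn":0},{"fingers":-1,"x":0,"y":0,"z":0,"turn":0},{"fingers":-1,"x":0,"y":0,"z":0,"turn":0},{"fingers":-1,"x":0,"y":0,"z":0,"turn":0},{"fingers":-1,"x":0,"y":0,"z":0,"turn":0}]'
cat > o.py <<'E'
from fit import *
from bench import *
import sys
w=wrist();s=snapshot("side");c=snapshot("scene")
pickle.dump((w,s,c),open(sys.argv[1]+".pkl","wb"));T=w["T"];print(T[:3,3].round(1),state()["force"].round(1))
lo,hi=map(float,sys.argv[2:4]); 
for n,cam in(("side",s),("scene",c)):
    P,C,U=cloud(cam,[(T[0,3]-130,T[0,3]+60),(T[1,3]-60,T[1,3]+70),(lo,hi)])
    sp=C.max(1)-C.min(1);m=(sp<28)&(C.max(1)>50);P=P[m]
    for z in np.arange(lo,hi,12):
        q=P[(P[:,2]>=z)&(P[:,2]<z+12)]
        if len(q)>4: print(n,z+6,len(q),np.median(q,0).round(0),np.percentile(q,5,0).round(0)[:2],np.percentile(q,95,0).round(0)[:2])
E
python3 o.py o4 20 175
```

```text
time: 14.87
tool_pos: [675.1, 185.6, 196.1]
tool_rot: [0.002, 0.832, 0.555, 0.003]
force: [1.8, -1.2, 11.4]
width: 43.8
grasp_force: 30.1
[675.1 185.6 196.1] [ 2.1 -0.2 10.1]
side 26.0 80 [591. 220.  28.] [565. 158.] [685. 255.]
side 38.0 157 [581. 233.  38.] [566. 177.] [677. 253.]
side 50.0 188 [588. 229.  51.] [573. 176.] [668. 248.]
side 62.0 247 [604. 223.  62.] [583. 151.] [687. 239.]
side 74.0 175 [626. 222.  74.] [602. 156.] [720. 239.]
side 86.0 68 [617. 219.  84.] [608. 193.] [708. 240.]
side 98.0 49 [619. 215.  98.] [614. 201.] [629. 221.]
side 110.0 41 [624. 212. 111.] [618. 200.] [631. 219.]
side 122.0 47 [630. 209. 122.] [624. 198.] [639. 215.]
side 134.0 43 [635. 208. 134.] [629. 196.] [646. 214.]
side 146.0 48 [640. 204. 146.] [634. 193.] [652. 210.]
side 158.0 47 [645. 202. 158.] [639. 190.] [655. 207.]
side 170.0 33 [649. 200. 170.] [645. 190.] [680. 207.]
scene 26.0 78 [647. 160.  27.] [583. 129.] [723. 214.]
scene 38.0 153 [644. 191.  39.] [581. 137.] [730. 223.]
scene 50.0 287 [642. 208.  51.] [579. 137.] [725. 232.]
scene 62.0 230 [633. 214.  62.] [587. 150.] [713. 232.]
scene 74.0 161 [642. 207.  74.] [620. 143.] [727. 236.]
scene 86.0 13 [626. 196.  84.] [610. 156.] [669. 221.]
scene 98.0 9 [622. 195.  97.] [616. 193.] [637. 207.]
scene 110.0 14 [625. 195. 110.] [621. 189.] [642. 205.]
scene 122.0 10 [633. 191. 123.] [627. 186.] [648. 200.]
```

```bash
python3 -m handwheel '[{"fingers":-1,"x":0,"y":0,"z":-0.006,"turn":0},{"fingers":-1,"x":0,"y":0,"z":-0.006,"turn":0},{"fingers":-1,"x":0,"y":0,"z":-0.006,"turn":0},{"fingers":-1,"x":0,"y":0,"z":-0.006,"turn":0},{"fingers":-1,"x":0,"y":0,"z":-0.006,"turn":0},{"fingers":-1,"x":0,"y":0,"z":0,"turn":0},{"fingers":-1,"x":0,"y":0,"z":0,"turn":0},{"fingers":-1,"x":0,"y":0,"z":0,"turn":0}]'
python3 o.py o5 98 195
```

```text
time: 15.68
tool_pos: [672.3, 185.5, 221.5]
tool_rot: [-0.0, 0.832, 0.555, -0.0]
force: [-1.1, 0.6, -3.8]
width: 41.5
grasp_force: 27.3
[672.3 185.5 221.5] [-0.1 -0.3 -2.5]
side 104.0 45 [617. 217. 105.] [612. 204.] [628. 224.]
side 116.0 42 [622. 216. 116.] [618. 204.] [630. 221.]
side 128.0 39 [627. 213. 128.] [621. 203.] [637. 219.]
side 140.0 50 [632. 211. 141.] [626. 197.] [642. 216.]
side 152.0 43 [635. 208. 152.] [630. 196.] [645. 214.]
side 164.0 44 [640. 206. 164.] [634. 195.] [650. 212.]
side 176.0 42 [644. 204. 176.] [639. 193.] [652. 210.]
side 188.0 42 [648. 201. 188.] [643. 187.] [658. 207.]
scene 104.0 8 [620. 198. 106.] [616. 195.] [627. 205.]
scene 116.0 8 [624. 196. 117.] [620. 195.] [628. 206.]
scene 128.0 6 [632. 193. 128.] [626. 191.] [642. 199.]
scene 140.0 7 [637. 193. 136.] [628. 188.] [650. 199.]
```

The shaft is airborne at about 22° of tilt, friction-locked in the grip. I'll carry it high over to the bar mat. There I'll set the rim down, loosen the fingers and use them as a cage to push it upright.

```bash
python3 -m handwheel '[{"fingers":-1,"x":0,"y":0,"z":-0.008,"turn":0},{"fingers":-1,"x":0,"y":0,"z":-0.018,"turn":0},{"fingers":-1,"x":0,"y":0,"z":-0.024,"turn":0},{"fingers":-1,"x":0,"y":0,"z":-0.024,"turn":0},{"fingers":-1,"x":0,"y":0,"z":-0.024,"turn":0},{"fingers":-1,"x":0,"y":0,"z":-0.024,"turn":0},{"fingers":-1,"x":0,"y":0,"z":-0.02,"turn":0},{"fingers":-1,"x":0,"y":0,"z":-0.014,"turn":0},{"fingers":-1,"x":0,"y":0,"z":-0.006,"turn":0},{"fingers":-1,"x":0,"y":0,"z":0,"turn":0}]'
python3 o.py o6 250 360 | grep -v scene
python3 -m handwheel '[{"fingers":-1,"x":-0.006,"y":0,"z":0,"turn":0},{"fingers":-1,"x":-0.012,"y":0.002,"z":0,"turn":0},{"fingers":-1,"x":-0.018,"y":0.002,"z":0,"turn":0},{"fingers":-1,"x":-0.024,"y":0.002,"z":0,"turn":0},{"fingers":-1,"x":-0.028,"y":0.003,"z":0,"turn":0},{"fingers":-1,"x":-0.028,"y":0.003,"z":0,"turn":0},{"fingers":-1,"x":-0.028,"y":0.003,"z":0,"turn":0},{"fingers":-1,"x":-0.028,"y":0.003,"z":0,"turn":0},{"fingers":-1,"x":-0.028,"y":0.003,"z":0,"turn":0},{"fingers":-1,"x":-0.028,"y":0.003,"z":0,"turn":0}]'
python3 -m handwheel '[{"fingers":-1,"x":-0.028,"y":0.002,"z":0,"turn":0},{"fingers":-1,"x":-0.028,"y":0.002,"z":0,"turn":0},{"fingers":-1,"x":-0.028,"y":0.002,"z":0,"turn":0},{"fingers":-1,"x":-0.028,"y":0.002,"z":0,"turn":0},{"fingers":-1,"x":-0.028,"y":0.002,"z":0,"turn":0},{"fingers":-1,"x":-0.026,"y":0.002,"z":0,"turn":0},{"fingers":-1,"x":-0.022,"y":0.002,"z":0,"turn":0},{"fingers":-1,"x":-0.012,"y":0.001,"z":0,"turn":0},{"fingers":-1,"x":-0.006,"y":0,"z":0,"turn":0},{"fingers":-1,"x":0,"y":0,"z":0,"turn":0}]'
python3 o.py o7 180 360
```

```text
time: 16.67
tool_pos: [673.0, 185.6, 385.9]
tool_rot: [0.001, 0.832, 0.555, 0.001]
force: [0.8, -0.3, -2.7]
width: 40.7
grasp_force: 27.6
[673.  185.6 385.9] [-0.2 -0.6 -3.3]
side 256.0 59 [620. 219. 256.] [615. 206.] [630. 226.]
side 268.0 59 [624. 218. 268.] [619. 204.] [637. 223.]
side 280.0 59 [627. 215. 280.] [623. 202.] [640. 221.]
side 292.0 61 [631. 214. 291.] [627. 199.] [642. 219.]
side 304.0 52 [634. 210. 304.] [630. 197.] [643. 217.]
side 316.0 57 [639. 209. 316.] [634. 197.] [647. 214.]
side 328.0 57 [644. 204. 328.] [639. 190.] [652. 211.]
side 340.0 55 [647. 203. 340.] [642. 191.] [655. 209.]
side 352.0 44 [649. 202. 352.] [647. 192.] [678. 207.]
time: 17.65
tool_pos: [605.8, -36.3, 383.4]
tool_rot: [-0.0, 0.832, 0.555, -0.0]
force: [0.1, -0.2, -2.3]
width: 41.1
grasp_force: 27.6
time: 18.48
tool_pos: [541.1, -231.0, 383.6]
tool_rot: [-0.0, 0.832, 0.554, -0.0]
force: [-0.3, -0.7, -3.5]
width: 40.8
grasp_force: 27.7
[ 541.1 -231.   383.6] [ 0.7  0.3 -2.9]
side 198.0 29 [ 477. -167.  202.] [ 449. -197.] [ 507. -162.]
side 210.0 79 [ 460. -171.  210.] [ 449. -201.] [ 500.
[... 242 characters left out ...]
] [ 506. -189.]
side 270.0 51 [ 497. -196.  270.] [ 489. -208.] [ 511. -191.]
side 282.0 40 [ 500. -199.  283.] [ 493. -213.] [ 511. -194.]
side 294.0 42 [ 504. -201.  293.] [ 497. -212.] [ 517. -195.]
side 306.0 45 [ 507. -204.  306.] [ 500. -216.] [ 521. -197.]
side 318.0 48 [ 511. -206.  318.] [ 505. -219.] [ 525. -201.]
side 330.0 47 [ 516. -208.  330.] [ 509. -221.] [ 529. -202.]
side 342.0 47 [ 520. -211.  343.] [ 513. -224.] [ 532. -206.]
side 354.0 39 [ 527. -210.  354.] [ 516. -223.] [ 552. -207.]
scene 210.0 14 [ 500. -170.  213.] [ 483. -179.] [ 510. -163.]
scene 222.0 28 [ 498. -171.  222.] [ 481. -180.] [ 509. -166.]
scene 234.0 10 [ 494. -174.  231.] [ 487. -177.] [ 502. -171.]
```

```bash
python3 -m handwheel '[{"fingers":-1,"x":0,"y":0,"z":0.008,"turn":0},{"fingers":-1,"x":0,"y":0,"z":0.018,"turn":0},{"fingers":-1,"x":0,"y":0,"z":0.026,"turn":0},{"fingers":-1,"x":0,"y":0,"z":0.026,"turn":0},{"fingers":-1,"x":0,"y":0,"z":0.026,"turn":0},{"fingers":-1,"x":0,"y":0,"z":0.026,"turn":0},{"fingers":-1,"x":0,"y":0,"z":0.018,"turn":0},{"fingers":-1,"x":0,"y":0,"z":0.01,"turn":0},{"fingers":-1,"x":0,"y":0,"z":0.004,"turn":0},{"fingers":-1,"x":0,"y":0,"z":0,"turn":0}]'|grep -E "pos|force"
for i in 1 2 3; do python3 -m handwheel '[{"fingers":-1,"x":0,"y":0,"z":0.003,"turn":0},{"fingers":-1,"x":0,"y":0,"z":0,"turn":0}]'|grep -E "pos|force:"; done
python3 o.py o8 6 200 | grep -v scene
```

```text
tool_pos: [541.7, -229.5, 221.2]
force: [-0.3, 0.2, -2.3]
grasp_force: 27.8
tool_pos: [542.4, -230.4, 220.1]
force: [0.5, -0.4, -2.9]
grasp_force: 27.8
tool_pos: [542.0, -230.3, 216.4]
force: [-0.8, 0.2, -2.0]
grasp_force: 27.8
tool_pos: [541.6, -230.2, 212.7]
force: [-0.2, -0.5, -2.6]
grasp_force: 27.8
[ 541.6 -230.2  212.7] [-0.5  0.7 -3.1]
side 12.0 76 [ 479. -272.    9.] [ 440. -285.] [ 573. -172.]
side 24.0 53 [ 457. -274.   25.] [ 434. -287.] [ 494. -162.]
side 36.0 113 [ 460. -183.   37.] [ 438. -284.] [ 496. -163.]
side 48.0 123 [ 464. -181.   48.] [ 436. -281.] [ 500. -164.]
side 60.0 97 [ 473. -179.   60.] [ 459. -205.] [ 506. -169.]
side 72.0 94 [ 482. -189.   71.] [ 468. -207.] [ 501. -177.]
side 84.0 35 [ 492. -195.   85.] [ 486. -205.] [ 506. -188.]
side 96.0 32 [ 496. -197.   96.] [ 489. -208.] [ 509. -190.]
side 108.0 33 [ 499. -200.  107.] [ 494. -212.] [ 511. -194.]
side 120.0 37 [ 503. -202.  119.] [ 496. -213.] [ 516. -195.]
side 132.0 37 [ 507. -203.  133.] [ 501. -214.] [ 520. -198.]
side 144.0 37 [ 512. -206.  144.] [ 504. -217.] [ 526. -199.]
side 156.0 36 [ 515. -208.  156.] [ 509. -221.] [ 529. -203.]
side 168.0 39 [ 519. -210.  168.] [ 511. -221.] [ 531. -203.]
side 180.0 31 [ 524. -211.  179.] [ 517. -227.] [ 546. -206.]
side 192.0 26 [ 533. -214.  191.] [ 511. -233.] [ 556. -205.]
```

```bash
for i in 1 2; do python3 -m handwheel '[{"fingers":-1,"x":0,"y":0,"z":0.003,"turn":0},{"fingers":-1,"x":0,"y":0,"z":0,"turn":0}]'|grep -E "pos|force:"; done
python3 -m handwheel '[{"fingers":-1,"x":0,"y":0,"z":0.002,"turn":0},{"fingers":-1,"x":0,"y":0,"z":0,"turn":0}]'|grep -E "pos|force:"
python3 -m handwheel '[{"fingers":-1,"x":0,"y":0,"z":0.002,"turn":0},{"fingers":-1,"x":0,"y":0,"z":0,"turn":0}]'|grep -E "pos|force:"
```

```text
tool_pos: [541.6, -230.1, 209.4]
force: [-0.0, -0.1, -2.7]
grasp_force: 27.8
tool_pos: [542.4, -230.6, 208.1]
force: [-0.6, -0.4, 1.9]
grasp_force: 29.0
tool_pos: [543.0, -231.1, 207.7]
force: [-0.9, -0.6, 8.4]
grasp_force: 30.6
tool_pos: [543.6, -231.6, 207.3]
force: [-0.1, 0.5, 12.7]
grasp_force: 32.3
```

```bash
python3 -m handwheel '[{"fingers":-1,"x":0,"y":0,"z":-0.003,"turn":0},{"fingers":0.15,"x":0,"y":0,"z":0,"turn":0},{"fingers":0.15,"x":0,"y":0,"z":0.003,"turn":0},{"fingers":0.15,"x":0,"y":0,"z":0.005,"turn":0},{"fingers":0.15,"x":0,"y":0,"z":0.005,"turn":0},{"fingers":0.15,"x":0,"y":0,"z":0,"turn":0},{"fingers":0.15,"x":0,"y":0,"z":0,"turn":0}]'
python3 o.py o9 80 190 | grep -v scene
python3 -m handwheel '[{"fingers":0.15,"x":0,"y":-0.005,"z":0,"turn":0},{"fingers":0.15,"x":0.001,"y":-0.008,"z":0,"turn":0},{"fingers":0.15,"x":0.001,"y":-0.008,"z":0,"turn":0},{"fingers":0.15,"x":0.001,"y":-0.008,"z":0,"turn":0},{"fingers":0.15,"x":0.001,"y":-0.008,"z":0,"turn":0},{"fingers":0.15,"x":0,"y":0,"z":0,"turn":0}]'
python3 o.py o10 80 190 | grep -v scene
```

```text
time: 21.37
tool_pos: [541.3, -229.8, 191.7]
tool_rot: [-0.001, 0.832, 0.555, -0.0]
force: [-0.4, -0.1, -0.0]
width: 53.9
grasp_force: 0.0
[ 541.3 -229.8  191.7] [-0.6  0.9  0.5]
side 86.0 42 [ 494. -200.   86.] [ 487. -213.] [ 510. -194.]
side 98.0 33 [ 501. -201.   99.] [ 493. -209.] [ 514. -196.]
side 110.0 31 [ 502. -203.  110.] [ 496. -214.] [ 516. -197.]
side 122.0 41 [ 507. -206.  122.] [ 500. -217.] [ 520. -201.]
side 134.0 35 [ 512. -209.  134.] [ 505. -220.] [ 527. -203.]
side 146.0 38 [ 515. -211.  146.] [ 508. -223.] [ 530. -206.]
side 158.0 37 [ 518. -215.  157.] [ 513. -229.] [ 531. -210.]
side 170.0 39 [ 522. -218.  170.] [ 517. -229.] [ 540. -212.]
side 182.0 30 [ 534. -217.  181.] [ 515. -233.] [ 558. -211.]
time: 22.02
tool_pos: [507.8, -211.2, 192.9]
tool_rot: [-0.0, 0.832, 0.555, -0.0]
force: [-0.6, -0.1, 0.9]
width: 54.1
grasp_force: 0.1
[ 507.8 -211.2  192.9] [-0.5 -0.5 -0.2]
side 86.0 29 [ 481. -189.   86.] [ 473. -201.] [ 494. -185.]
side 98.0 30 [ 483. -191.   98.] [ 476. -200.] [ 494. -185.]
side 110.0 30 [ 484. -192.  109.] [ 477. -201.] [ 496. -186.]
side 122.0 29 [ 484. -195.  120.] [ 478. -205.] [ 500. -189.]
side 134.0 37 [ 486. -194.  134.] [ 480. -205.] [ 499. -189.]
side 146.0 33 [ 490. -196.  145.] [ 482. -208.] [ 500. -191.]
side 158.0 32 [ 490. -198.  159.] [ 483. -208.] [ 507. -192.]
side 170.0 34 [ 491. -198.  169.] [ 484. -208.] [ 504. -193.]
side 182.0 23 [ 491. -200.  185.] [ 479. -212.] [ 519. -189.]
```

The cage works: the tilt is down to about 8°. I'll keep pushing.

```bash
python3 -m handwheel '[{"fingers":0.15,"x":0,"y":-0.006,"z":0,"turn":0},{"fingers":0.15,"x":0,"y":-0.006,"z":0,"turn":0},{"fingers":0.15,"x":0,"y":-0.006,"z":0,"turn":0},{"fingers":0.15,"x":0,"y":-0.003,"z":0,"turn":0},{"fingers":0.15,"x":0,"y":0,"z":0,"turn":0},{"fingers":0.15,"x":0,"y":0,"z":0,"turn":0},{"fingers":0.15,"x":0,"y":0,"z":0,"turn":0}]'
python3 o.py o11 80 190 | grep -v scene
python3 - <<'E'
from fit import *
w,s,c=pickle.load(open("o11.pkl","rb"))
p,d,o,dk=fit([s],[480,-198,0.02,0],(80,170));print(np.degrees(np.arccos(d[2])))
p,d,o,dk=fit([c],[480,-198,0.02,0],(80,170))
E
```

```text
time: 22.75
tool_pos: [489.8, -204.3, 193.1]
tool_rot: [0.0, 0.832, 0.555, 0.0]
force: [-0.2, -0.1, 1.0]
width: 54.0
grasp_force: 0.2
[ 489.8 -204.3  193.1] [ 0.  -0.   0.2]
side 86.0 35 [ 474. -185.   87.] [ 467. -197.] [ 487. -179.]
side 98.0 24 [ 474. -187.   99.] [ 468. -197.] [ 489. -181.]
side 110.0 29 [ 474. -187.  111.] [ 467. -198.] [ 488. -180.]
side 122.0 30 [ 477. -185.  122.] [ 470. -200.] [ 487. -182.]
side 134.0 32 [ 473. -187.  135.] [ 469. -200.] [ 487. -183.]
side 146.0 29 [ 476. -186.  147.] [ 470. -199.] [ 487. -181.]
side 158.0 32 [ 476. -187.  158.] [ 470. -198.] [ 488. -184.]
side 170.0 26 [ 475. -187.  170.] [ 470. -199.] [ 489. -182.]
side 182.0 26 [ 473. -187.  185.] [ 462. -207.] [ 507. -176.]
fit [ 4.81865e+02 -1.95912e+02  3.50000e-02 -3.70000e-02] n 224 rms 1.12
2.9311553791778504Traceback (most recent call last):
  File "<stdin>", line 4, in <module>
  File "fit.py", line 15, in fit
    Q=np.vstack([q[::max(1,len(q)//250)] for q in pts if len(q)])
    return _nx.concatenate(arrs, 0, dtype=dtype, casting=casting)
           ~~~~~~~~~~~~~~~^^^^^^^^^^^^^^^^^^^^^^^^^^^^^^^^^^^^^^^
ValueError: need at least one array to concatenate
```

The shaft stands upright at about (482,−196), 15 mm from the mat spot. I'll open fully to let go, and then measure it for the regrasp.

```bash
python3 -m handwheel '[{"fingers":1,"x":0,"y":0,"z":0,"turn":0},{"fingers":1,"x":0,"y":0,"z":0,"turn":0},{"fingers":1,"x":0,"y":0,"z":0,"turn":0},{"fingers":1,"x":0,"y":-0.005,"z":0,"turn":0},{"fingers":1,"x":0,"y":-0.005,"z":0,"turn":0},{"fingers":1,"x":0,"y":0,"z":0,"turn":0},{"fingers":1,"x":0,"y":0,"z":0,"turn":0},{"fingers":1,"x":0,"y":0,"z":0,"turn":0}]'
python3 -m handwheel '[{"fingers":1,"x":0,"y":0,"z":-0.02,"turn":0},{"fingers":1,"x":0,"y":0,"z":-0.03,"turn":0},{"fingers":1,"x":0,"y":0,"z":-0.03,"turn":0},{"fingers":1,"x":0,"y":0,"z":-0.03,"turn":0},{"fingers":1,"x":0,"y":0,"z":0,"turn":0},{"fingers":1,"x":0,"y":0,"z":0,"turn":0}]'
python3 - <<'E'
from fit import *
from bench import *
w=wrist();s=snapshot("side");c=snapshot("scene");pickle.dump((w,s,c),open("o12.pkl","wb"))
print(w["T"].round(3))
p,d,o,dk=fit([s],[480,-198,0.02,0],(80,170));print(np.degrees(np.arccos(d[2])))
for n,cam in(("w",w),("s",s),("c",c)):
    P,C,U=cloud(cam,[(430,530),(-245,-150),(180,240)]);m=C.max(1)<70;P=P[m]
    top=P[P[:,2]>218];print(n,len(P),len(top),top.mean(0).round(1) if len(top) else "",top[:,2].max().round(1) if len(top) else '')
    if len(top)>10:
        r=cv2.minAreaRect(top[:,:2].astype(np.float32));print(r)
E
```

```text
time: 23.57
tool_pos: [480.5, -200.4, 193.1]
tool_rot: [0.0, 0.832, 0.555, 0.0]
force: [0.4, -0.3, 1.0]
width: 93.6
grasp_force: 0.0
time: 24.07
tool_pos: [481.4, -201.0, 305.1]
tool_rot: [0.002, 0.832, 0.555, 0.001]
force: [-0.3, -0.8, 0.4]
width: 93.9
grasp_force: 0.0
[[ 3.84000e-01  9.23000e-01  4.00000e-03  4.81438e+02]
 [ 9.23000e-01 -3.84000e-01 -3.00000e-03 -2.00970e+02]
 [-1.00000e-03  4.00000e-03 -1.00000e+00  3.05124e+02]
 [ 0.00000e+00  0.00000e+00  0.00000e+00  1.00000e+00]]
fit [ 4.77291e+02 -1.90857e+02 -0.00000e+00  1.10000e-02] n 213 rms 1.23
0.6544139669128515
w 2730 2319 [ 476.6 -189.   224.2] 227.5
((475.9717102050781, -190.4915771484375), (38.086204528808594, 38.02023696899414), 69.4236068725586)
s 247 97 [ 472.7 -181.5  224.1] 229.4
((473.767578125, -184.7088165283203), (35.94580841064453, 35.33230972290039), 67.11638641357422)
c 105 34 [ 494.  -188.3  222.7] 227.3
((492.80450439453125, -187.80789184570312), (17.195541381835938, 12.75162124633789), 62.99637222290039)
```

The shaft stands free at (476,−190.5) with a collar yaw of −20.6°. I'll refine the clip's pose from the same views.

```bash
cat > dock.py <<'E'
from cloud import *
import sys
yaw=np.radians(10.8);X=np.array([np.cos(yaw),np.sin(yaw)]);Y=np.array([-X[1],X[0]]);C0=np.array([639.4,-204.5])
def show(cam,lo,hi,nm,step=5):
    P,C,U=cloud(cam,[(580,740),(-320,-60),(lo,hi)])
    a=(P[:,:2]-C0)@X;b=(P[:,:2]-C0)@Y
    g=[["." for _ in range(26)] for _ in range(24)]
    for i,j,z in zip(a,b,P[:,2]):
        r=int((i+35)//step);k=int((j+65)//step)
        if 0<=r<24 and 0<=k<26:g[r][k]="#"
    print(nm,len(P));print("\n".join(f"{-35+step*i:4d} "+"".join(r) for i,r in enumerate(g)))
    return P,a,b
if __name__=="__main__":
    w,s,c=pickle.load(open(sys.argv[1],"rb"))
    show(w,190,215,"wrist");show(c,190,215,"scene")
E
python3 dock.py o12.pkl
```

```text
wrist 10200
 -35 ..........................
 -30 ..........................
 -25 .........##....##.........
 -20 ........####..####........
 -15 ........####..####........
 -10 ......######..#####.......
  -5 ......#####....#####......
   0 ......#####....#####......
   5 ......######..######......
  10 ......##############......
  15 ......##############......
  20 ......##############......
  25 .....###############......
  30 .....###############......
  35 .....###############......
  40 .....###############......
  45 .....###############......
  50 .....###############......
  55 .....###############......
  60 .....###############......
  65 ..........................
  70 ..........................
  75 ..........................
  80 ..........................
scene 951
 -35 ..........................
 -30 ..........................
 -25 ..........................
 -20 ........###...###.........
 -15 .......####...####........
 -10 .......####...###.........
  -5 .....#####.....#####......
   0 ......####.....#####......
   5 ......#####...######......
  10 .....#######.#######......
  15 .....###############......
  20 .....###############......
  25 .....###############......
  30 .....###############......
  35 .....###############......
  40 .....###############......
  45 .....###############......
  50 .....###############......
  55 .....###############......
  60 .....###############......
  65 ..........................
  70 ..........................
  75 ..........................
  80 ..........................
```

```bash
cat > dock2.py <<'E'
from dock import *
def meas(cam,nm,C0=C0):
    P,C,U=cloud(cam,[(580,740),(-320,-60),(193,214)])
    a=(P[:,:2]-C0)@X;b=(P[:,:2]-C0)@Y
    xs=np.arange(2,58,4);e=[]
    for x in xs:
        q=b[(a>=x)&(a<x+4)&(abs(b)<45)];e.append((q.min(),q.max()))
    e=np.array(e);mid=e.mean(1);f=np.polyfit(xs+2,mid,1);print(nm,"width",np.median(e[:,1]-e[:,0]).round(1),"mid y",np.median(mid).round(2),"yaw corr deg",np.degrees(f[0]).round(2), "plate z",np.median(P[(a>15)&(a<55),2]).round(1))
    # slot: inner edges x 0..8
    for x in(-3,0,3):
        q=b[(a>=x)&(a<x+3)&(abs(b)<36)];print(" slot",x,q[q<0].max().round(1),q[q>0].min().round(1))
    # rollers
    for sg in(1,-1):
        m=(a<-6)&(a>-30)&(b*sg>3)&(b*sg<30);print(" roller",sg,"x",np.percentile(a[m],[1,99]).round(1),"y",np.percentile(b[m],[1,99]).round(1))
    m=(abs(b)>22)&(abs(b)<34);print(" tine front",np.percentile(a[m&(a<30)],[.5,1,3]).round(1),"back",np.percentile(a[m],[97,99.5]).round(1))
if __name__=="__main__":
    w,s,c=pickle.load(open(sys.argv[1],"rb"))
    meas(w,"wrist");meas(c,"scene")
    c0=pickle.load(open("d0.pkl","rb"))["scene"];meas(c0,"scene0")
E
python3 dock2.py o12.pkl
```

```text
wrist width 68.4 mid y -0.8 yaw corr deg -1.11 plate z 205.6
 slot -3 -15.5 15.1
 slot 0 -15.3 14.8
 slot 3 -11.2 11.3
 roller 1 x [-20.6  -6.4] y [ 8.6 23.1]
 roller -1 x [-21.2  -6. ] y [-22.6  -8. ]
 tine front [-14.7 -13.3  -5.9] back [60.7 62.7]
scene width 67.0 mid y -2.28 yaw corr deg -1.04 plate z 205.2
 slot -3 -17.5 13.6
 slot 0 -17.2 13.8
 slot 3 -17.2 12.8
 roller 1 x [-17.9  -6.3] y [ 7.2 21. ]
 roller -1 x [-19.1  -6.5] y [-24.9 -10.5]
 tine front [-12.5 -11.4  -7.2] back [62.2 64.1]
scene0 width 66.7 mid y -2.48 yaw corr deg -1.12 plate z 205.1
 slot -3 -18.6 13.5
 slot 0 -17.5 13.3
 slot 3 -18.0 14.6
 roller 1 x [-18.4  -6.3] y [ 7.9 20.6]
 roller -1 x [-18.8  -6.2] y [-24.4 -10.2]
 tine front [-13.3 -12.6  -8.3] back [62.2 63.7]
```

```bash
python3 -m handwheel '[{"fingers":1,"x":0.0038,"y":-0.0045,"z":0,"turn":-2},{"fingers":1,"x":0.0038,"y":-0.0045,"z":0,"turn":0},{"fingers":1,"x":0,"y":0,"z":0.03,"turn":0},{"fingers":1,"x":0,"y":0,"z":0.03,"turn":0},{"fingers":1,"x":0,"y":0,"z":0.03,"turn":0},{"fingers":1,"x":0,"y":0,"z":0.02,"turn":0},{"fingers":1,"x":0,"y":0,"z":0.007,"turn":0},{"fingers":1,"x":0,"y":0,"z":0,"turn":0},{"fingers":1,"x":0,"y":0,"z":0,"turn":0}]'
python3 -m handwheel '[{"fingers":-1,"x":0,"y":0,"z":0,"turn":0},{"fingers":-1,"x":0,"y":0,"z":0,"turn":0},{"fingers":-1,"x":0,"y":0,"z":0,"turn":0},{"fingers":-1,"x":0,"y":0,"z":0,"turn":0},{"fingers":-1,"x":0,"y":0,"z":0,"turn":0},{"fingers":-1,"x":0,"y":0,"z":0,"turn":0},{"fingers":-1,"x":0,"y":0,"z":0,"turn":0},{"fingers":-1,"x":0,"y":0,"z":0,"turn":0}]'
python3 -m handwheel '[{"fingers":-1,"x":0,"y":0,"z":-0.01,"turn":0},{"fingers":-1,"x":0,"y":0,"z":-0.015,"turn":0},{"fingers":-1,"x":0,"y":0,"z":-0.015,"turn":0},{"fingers":-1,"x":0,"y":0,"z":-0.01,"turn":0},{"fingers":-1,"x":0,"y":0,"z":0,"turn":0},{"fingers":-1,"x":0,"y":0,"z":0,"turn":0},{"fingers":-1,"x":0,"y":0,"z":0,"turn":0}]'
cat > held.py <<'E'
from fit import *
from bench import *
import sys
w=wrist();s=snapshot("side");c=snapshot("scene");pickle.dump((w,s,c),open(sys.argv[1]+".pkl","wb"));T=w["T"];st=state()
print(T.round(3)[:3],st["force"].round(1))
z0=T[2,3]
try:
    p,d,o,dk=fit([s],[T[0,3],T[1,3],0,0],(z0-110,z0-18));print("tilt",np.degrees(d[:2]).round(2))
    v=(np.r_[o[:2]+d[:2]/d[2]*(z0-o[2]),z0]-T[:3,3])@T[:3,:3];print("side: axis at TCP height, tool xy",v.round(1))
except Exception as e: print(e)
P,C,U=cloud(w,[(T[0,3]-60,T[0,3]+60),(T[1,3]-60,T[1,3]+60),(z0+10,z0+60)]);m=C.max(1)<70
t=(P[m]-T[:3,3])@T[:3,:3];t=t[(abs(t[:,1])<17)&(abs(t[:,0])<40)]
print("top tool z",np.percentile(t[:,2],[5,50]).round(1)); k=t[t[:,2]<np.percentile(t[:,2],50)+6]
print("collar top tool x",np.percentile(k[:,0],[1,50,99]).round(1),"slope dz/dx,dz/dy",np.degrees(np.linalg.lstsq(np.c_[k[:,:2],np.ones(len(k))],k[:,2],rcond=None)[0][:2]).round(2))
E
python3 held.py o13
```

```text
time: 24.97
tool_pos: [475.1, -190.0, 186.3]
tool_rot: [0.0, 0.822, 0.569, 0.0]
force: [0.6, 0.7, 0.2]
width: 94.1
grasp_force: 0.0
time: 25.63
tool_pos: [475.0, -190.0, 186.0]
tool_rot: [-0.0, 0.822, 0.569, -0.0]
force: [-0.4, 0.4, 0.8]
width: 44.2
grasp_force: 0.0
time: 26.22
tool_pos: [474.5, -189.6, 235.0]
tool_rot: [-0.001, 0.822, 0.569, -0.0]
force: [0.2, 0.1, -2.9]
width: 38.1
grasp_force: 29.9
[[ 3.52000e-01  9.36000e-01 -1.00000e-03  4.74454e+02]
 [ 9.36000e-01 -3.52000e-01  1.00000e-03 -1.89631e+02]
 [ 0.00000e+00 -2.00000e-03 -1.00000e+00  2.34984e+02]] [-0.7 -0.3 -2.6]
fit [ 4.75863e+02 -1.90464e+02 -1.20000e-02  1.10000e-02] n 220 rms 1.21
tilt [-0.68  0.62]
side: axis at TCP height, tool xy [ 0.1  0.7 -0. ]
top tool z [-33.4 -32. ]
collar top tool x [-17.2   4.5  18.4] slope dz/dx,dz/dy [ 2.66 -0.27]
```

```bash
python3 -m handwheel '[{"fingers":-1,"x":0,"y":0,"z":0.01,"turn":0},{"fingers":-1,"x":0,"y":0,"z":0.015,"turn":0},{"fingers":-1,"x":0,"y":0,"z":0.012,"turn":0},{"fingers":-1,"x":0,"y":0,"z":0,"turn":0},{"fingers":-1,"x":0,"y":0,"z":0,"turn":0}]'|grep -E "pos|force:"
for i in 1 2 3 4; do python3 -m handwheel '[{"fingers":-1,"x":0,"y":0,"z":0.002,"turn":0},{"fingers":-1,"x":0,"y":0,"z":0,"turn":0}]'|grep -E "pos|force:"; done
```

```text
tool_pos: [474.2, -189.5, 197.5]
force: [0.5, -0.2, -3.4]
grasp_force: 29.9
tool_pos: [475.2, -190.2, 197.3]
force: [0.2, 0.3, -2.9]
grasp_force: 29.9
tool_pos: [475.1, -190.1, 195.2]
force: [-1.1, 0.1, -2.4]
grasp_force: 29.9
tool_pos: [474.9, -190.0, 192.8]
force: [0.4, -0.4, -1.8]
grasp_force: 29.9
tool_pos: [475.8, -190.5, 192.2]
force: [0.1, -0.4, 3.8]
grasp_force: 30.0
```

```bash
python3 -m handwheel '[{"fingers":-1,"x":0,"y":0,"z":-0.01,"turn":0},{"fingers":-1,"x":0,"y":0,"z":-0.015,"turn":0},{"fingers":-1,"x":0,"y":0,"z":-0.011,"turn":0},{"fingers":-1,"x":0,"y":0,"z":0,"turn":-6},{"fingers":-1,"x":0,"y":0,"z":0,"turn":-6},{"fingers":-1,"x":0,"y":0,"z":0,"turn":-6},{"fingers":-1,"x":0,"y":0,"z":0,"turn":-6},{"fingers":-1,"x":0,"y":0,"z":0,"turn":-6.3},{"fingers":-1,"x":0,"y":0,"z":0,"turn":0}]'|grep -E "tool"
python3 -m handwheel '[{"fingers":-1,"x":-0.003,"y":0.006,"z":0,"turn":0},{"fingers":-1,"x":-0.006,"y":0.013,"z":0,"turn":0},{"fingers":-1,"x":-0.008,"y":0.016,"z":0,"turn":0},{"fingers":-1,"x":-0.008,"y":0.016,"z":0,"turn":0},{"fingers":-1,"x":-0.008,"y":0.016,"z":0,"turn":0},{"fingers":-1,"x":-0.006,"y":0.012,"z":0,"turn":0},{"fingers":-1,"x":-0.003,"y":0.005,"z":0,"turn":0},{"fingers":-1,"x":0,"y":0,"z":0,"turn":0},{"fingers":-1,"x":0,"y":0,"z":0,"turn":0}]'|grep -E "tool"
python3 held.py o14; python3 dock2.py o14.pkl
```

```text
tool_pos: [474.9, -190.0, 227.3]
tool_rot: [0.0, 0.644, 0.765, -0.0]
tool_pos: [564.7, -217.1, 226.7]
tool_rot: [-0.0, 0.645, 0.764, -0.0]
[[-1.68000e-01  9.86000e-01 -1.00000e-03  5.64656e+02]
 [ 9.86000e-01  1.68000e-01  0.00000e+00 -2.17119e+02]
 [ 1.00000e-03 -1.00000e-03 -1.00000e+00  2.26688e+02]] [ 0.7 -0.3 -1.7]
fit [ 5.66277e+02 -2.17456e+02 -1.10000e-02  6.00000e-03] n 206 rms 1.17
tilt [-0.63  0.36]
side: axis at TCP height, tool xy [-0.1  0.9 -0. ]
top tool z [-33.5 -32.2]
collar top tool x [-16.7   4.8  18.5] slope dz/dx,dz/dy [2.75 0.01]
wrist width 68.3 mid y -0.72 yaw corr deg -0.7 plate z 205.6
 slot -3 -15.2 15.3
 slot 0 -15.2 15.6
 slot 3 -11.4 11.3
 roller 1 x [-20.6  -6.2] y [ 9.  23.3]
 roller -1 x [-21.1  -6.2] y [-22.4  -7.9]
 tine front [-15.6 -14.2  -5.9] back [60.6 62.7]
scene width 66.9 mid y -2.26 yaw corr deg -0.78 plate z 205.2
 slot -3 -17.2 13.5
 slot 0 -17.4 14.4
 slot 3 -17.0 15.0
 roller 1 x [-18.1  -6.3] y [ 7.3 20.3]
 roller -1 x [-19.2  -6.7] y [-24.4 -10.6]
 tine front [-13.3 -12.4  -8.4] back [62.2 63.7]
scene0 width 66.7 mid y -2.48 yaw corr deg -1.12 plate z 205.1
 slot -3 -18.6 13.5
 slot 0 -17.5 13.3
 slot 3 -18.0 14.6
 roller 1 x [-18.4  -6.3] y [ 7.9 20.6]
 roller -1 x [-18.8  -6.2] y [-24.4 -10.2]
 tine front [-13.3 -12.6  -8.3] back [62.2 63.7]
```

```bash
python3 -m handwheel '[{"fingers":-1,"x":-0.0005,"y":0.005,"z":0.001,"turn":0},{"fingers":-1,"x":0,"y":0.01,"z":0.001,"turn":0},{"fingers":-1,"x":0,"y":0.01,"z":0,"turn":0},{"fingers":-1,"x":0,"y":0.01,"z":0,"turn":0},{"fingers":-1,"x":0,"y":0.008,"z":0,"turn":0},{"fingers":-1,"x":0,"y":0.003,"z":0,"turn":0},{"fingers":-1,"x":0,"y":0,"z":0,"turn":0}]'
python3 -m handwheel '[{"fingers":-1,"x":0,"y":0.004,"z":0,"turn":0},{"fingers":-1,"x":0,"y":0.004,"z":0,"turn":0},{"fingers":-1,"x":0,"y":0.004,"z":0,"turn":0},{"fingers":-1,"x":0,"y":0,"z":0,"turn":0}]'
python3 held.py o15
```

```text
time: 29.68
tool_pos: [611.1, -209.6, 224.7]
tool_rot: [-0.0, 0.644, 0.765, -0.0]
force: [0.2, 0.5, -2.5]
width: 37.7
grasp_force: 30.0
time: 30.02
tool_pos: [621.4, -208.0, 224.7]
tool_rot: [-0.001, 0.645, 0.764, -0.001]
force: [-3.2, 0.6, -2.2]
width: 37.9
grasp_force: 30.0
[[-1.68000e-01  9.86000e-01 -3.00000e-03  6.21419e+02]
 [ 9.86000e-01  1.68000e-01  0.00000e+00 -2.07991e+02]
 [ 1.00000e-03 -3.00000e-03 -1.00000e+00  2.24712e+02]] [-3.3  0.5 -2.2]
fit [ 6.24567e+02 -2.03856e+02  7.30000e-02  1.84000e-01] n 231 rms 2.97
tilt [ 4.12 10.36]
side: axis at TCP height, tool xy [14.4 10.4 -0. ]
top tool z [-33.5 -32.2]
collar top tool x [-16.7   4.8  18.6] slope dz/dx,dz/dy [ 2.65 -0.01]
```

```bash
python3 -m handwheel '[{"fingers":-1,"x":0,"y":0.004,"z":0,"turn":0},{"fingers":-1,"x":0,"y":0.004,"z":0,"turn":0},{"fingers":-1,"x":0,"y":0,"z":0,"turn":0}]' | grep -E "pos|force"
python3 -m handwheel '[{"fingers":-1,"x":0,"y":0.004,"z":0,"turn":0},{"fingers":-1,"x":0,"y":0.004,"z":0,"turn":0},{"fingers":-1,"x":0,"y":0.002,"z":0,"turn":0},{"fingers":-1,"x":0,"y":0,"z":0,"turn":0},{"fingers":-1,"x":0,"y":0,"z":0,"turn":0}]'| grep -E "pos|force"
python3 held.py o16
```

```text
tool_pos: [631.8, -206.1, 224.9]
force: [3.4, 1.4, -4.7]
grasp_force: 30.0
tool_pos: [638.5, -204.5, 224.7]
force: [-3.7, 2.8, -1.8]
grasp_force: 30.0
[[-1.69000e-01  9.86000e-01 -5.00000e-03  6.38549e+02]
 [ 9.86000e-01  1.69000e-01  1.00000e-03 -2.04526e+02]
 [ 2.00000e-03 -4.00000e-03 -1.00000e+00  2.24724e+02]] [-4.5  1.6 -1.7]
fit [ 6.38842e+02 -2.01913e+02 -2.30000e-02  1.11000e-01] n 229 rms 3.19
tilt [-1.33  6.3 ]
side: axis at TCP height, tool xy [9.8 0.5 0. ]
top tool z [-33.5 -32.1]
collar top tool x [-16.7   4.9  18.6] slope dz/dx,dz/dy [2.65 0.08]
```

The rollers snapped shut (the force flipped to +3.4 N) and the tube is now against the saddle. I'll hold, lower the collar onto the fork, then release.

```bash
python3 -m handwheel '[{"fingers":-1,"x":0,"y":0,"z":0,"turn":0},{"fingers":-1,"x":0,"y":0,"z":0,"turn":0},{"fingers":-1,"x":0,"y":0,"z":0,"turn":0},{"fingers":-1,"x":0,"y":0,"z":0,"turn":0},{"fingers":-1,"x":0,"y":-0.001,"z":0.002,"turn":0},{"fingers":-1,"x":0,"y":0,"z":0.001,"turn":0},{"fingers":-1,"x":0,"y":0,"z":0,"turn":0},{"fingers":-1,"x":0,"y":0,"z":0,"turn":0}]' | grep -E "pos|force"
python3 -m handwheel '[{"fingers":-1,"x":0,"y":0,"z":0.001,"turn":0},{"fingers":-1,"x":0,"y":0,"z":0,"turn":0},{"fingers":-1,"x":0,"y":0,"z":0,"turn":0},{"fingers":-1,"x":0,"y":0,"z":0,"turn":0}]'| grep -E "pos|force"
python3 - <<'E'
from dock2 import *
from bench import *
w=wrist();s=snapshot("side");c=snapshot("scene");pickle.dump((w,s,c),open("o17.pkl","wb"))
for n,cam in(("s",s),("c",c)):
    P,C,U=cloud(cam,[(570,660),(-280,-150),(60,200)]);a=(P[:,:2]-C0)@X;b=(P[:,:2]-C0)@Y
    for z in range(60,200,12):
        m=(P[:,2]>=z)&(P[:,2]<z+12)&(a<25)&(a>-30)&(abs(b)<34)
        if m.sum()>4: print(n,z+6,m.sum(),np.percentile(a[m],[5,50]).round(1),np.percentile(b[m],[5,50,95]).round(1))
E
```

```text
tool_pos: [638.5, -204.6, 224.6]
force: [-6.0, 3.6, 6.8]
grasp_force: 30.0
tool_pos: [638.5, -204.6, 224.4]
force: [-7.7, 4.5, 8.9]
grasp_force: 30.0
s 66 80 [-28.1 -11.6] [-5.5 24.  32.3]
s 78 78 [-25.6  -9. ] [-6.7 20.  27.2]
s 90 66 [-19.8  -8.1] [-6.7 11.1 20.4]
s 102 26 [-11.4  -4.5] [ 1.1 11.1 14.2]
s 114 25 [-11.5  -3.3] [-0.  10.9 15.8]
s 126 27 [-12.1  -5.3] [ 0.4  8.5 13.3]
s 138 27 [-13.1  -4.6] [ 0.6 10.6 15.7]
s 150 29 [-12.2  -5.3] [-3.4  8.9 14.6]
s 162 15 [-15.3   0.4] [-2.9 14.  27.7]
s 174 61 [-19.1   1.6] [-13.2  20.9  30.7]
s 186 60 [-19.9 -12.7] [-15.4  16.7  32.4]
s 198 45 [-18.9 -12.2] [-19.8  15.2  31.2]
c 66 32 [-23.6  -1.1] [-31.5 -28.6 -19.2]
c 78 39 [-17.2  -3.7] [-28.9 -24.2 -19. ]
c 198 12 [-19.4 -14.7] [-24.8 -22.6 -18.5]
```

```bash
python3 -m handwheel '[{"fingers":-1,"x":0,"y":0,"z":-0.001,"turn":0},{"fingers":-1,"x":0,"y":0,"z":0,"turn":0},{"fingers":0.2,"x":0,"y":0,"z":0,"turn":0},{"fingers":0.5,"x":0,"y":0,"z":0,"turn":0},{"fingers":0.7,"x":0,"y":0,"z":0,"turn":0},{"fingers":0.7,"x":0,"y":0,"z":0,"turn":0},{"fingers":0.7,"x":0,"y":0,"z":0,"turn":0}]'
python3 -m handwheel '[{"fingers":0.7,"x":0,"y":0,"z":-0.01,"turn":0},{"fingers":0.7,"x":0,"y":0,"z":-0.02,"turn":0},{"fingers":0.7,"x":0,"y":0,"z":-0.025,"turn":0},{"fingers":0.7,"x":0,"y":0,"z":-0.025,"turn":0},{"fingers":0.7,"x":0,"y":0,"z":-0.02,"turn":0},{"fingers":0.7,"x":0,"y":-0.02,"z":0,"turn":0},{"fingers":0.7,"x":0,"y":-0.03,"z":0,"turn":0},{"fingers":0.7,"x":0,"y":-0.03,"z":0,"turn":0},{"fingers":0.7,"x":0,"y":0,"z":0,"turn":0},{"fingers":0.7,"x":0,"y":0,"z":0,"turn":0}]'
python3 - <<'E'
from dock2 import *
from bench import *
w=wrist();s=snapshot("side");c=snapshot("scene");pickle.dump((w,s,c),open("o18.pkl","wb"));print(w["T"][:3,3])
C1=np.array([638.9,-204.4])
for n,cam in(("w",w),("s",s),("c",c)):
    P,C,U=cloud(cam,[(570,720),(-280,-150),(60,275)]);a=(P[:,:2]-C1)@X;b=(P[:,:2]-C1)@Y
    m=(C.max(1)<70)&(P[:,2]>235)&(abs(a)<35)&(abs(b)<35);print(n,"top",m.sum())
    if m.sum()>10:
        print(np.percentile(P[m,2],[5,50,95]).round(1),np.percentile(a[m],[2,98]).round(1),np.percentile(b[m],[2,98]).round(1),cv2.minAreaRect(np.c_[a,b][m].astype(np.float32)))
        print("slope deg",np.degrees(np.linalg.lstsq(np.c_[a[m],b[m],np.ones(m.sum())],P[m,2],rcond=None)[0][:2]).round(2))
    for sg in(1,-1):
        q=(a<-6)&(a>-30)&(b*sg>3)&(b*sg<32)&(P[:,2]>190)&(P[:,2]<203);
        if q.sum()>8: print(" roller",sg,np.percentile(a[q],[2,98]).round(1),np.percentile(b[q],[2,98]).round(1))
    for z in range(96,175,13):
        q=(P[:,2]>=z)&(P[:,2]<z+13)&(a<25)&(a>-30)&(abs(b)<20)
        if q.sum()>8: print(n,z+6,q.sum(),np.percentile(a[q],[5,50]).round(1),np.percentile(b[q],[50,95]).round(1))
E
```

```text
time: 32.72
tool_pos: [639.0, -205.3, 222.0]
tool_rot: [0.0, 0.645, 0.764, -0.0]
force: [0.2, -0.2, -0.0]
width: 67.9
grasp_force: 0.0
time: 33.55
tool_pos: [559.5, -218.9, 323.1]
tool_rot: [0.001, 0.645, 0.764, 0.0]
force: [0.7, 0.1, 0.9]
width: 80.0
grasp_force: 0.0
[ 559.51020116 -218.85769404  323.07434459]
w top 2806
[240.6 256.4 258. ] [-19.8  15.4] [-16.6  18.6] ((-1.7457027435302734, 0.5128097534179688), (36.81464767456055, 36.76190948486328), 88.54763793945312)
slope deg [ 7.79 -8.18]
 roller 1 [-20.5  -6.6] [11.7 24. ]
 roller -1 [-21.3 -16.1] [-22.9 -10. ]
w 102 61 [-13.6 -10.2] [ 8.5 12.5]
w 115 38 [-13.7 -12.8] [ 4.3 10.6]
w 128 27 [-13.7 -13.3] [0.3 5.5]
w 141 27 [-13.8 -13.3] [0.8 4.3]
w 154 24 [-13.8 -13.4] [0.6 3.9]
w 167 59 [-18.3 -13.1] [ 2.7 19.5]
w 180 112 [-21.  -18.6] [-9.6 18.4]
s top 155
[237.2 252.4 259.7] [-19.5  15.1] [-9. 22.] ((-1.5152778625488281, 6.1266679763793945), (33.5439338684082, 38.36766815185547), 84.97361755371094)
slope deg [ 10.41 -17.74]
 roller 1 [-17.1  -7.3] [ 8.4 28.3]
 roller -1 [-18.5 -10. ] [-21.2  -7. ]
s 102 27 [-13.2  -4.3] [ 9.5 15.3]
s 115 26 [-12.3  -6.4] [ 9.2 13.5]
s 128 33 [-13.   -4.4] [10.1 14.1]
s 141 29 [-12.1  -6.6] [ 9.3 13.7]
s 154 25 [-12.2  -4.7] [10.2 15.4]
s 167 22 [-16.6   1.3] [12.4 19.4]
s 180 44 [-19.7 -10.9] [ 9.5 19.5]
c top 318
[241.7 255.7 259.4] [-17.5  19.3] [-21.1  15.3] ((0.6567363739013672, -2.3687515258789062), (38.48112487792969, 38.26167297363281), 88.63972473144531)
slope deg [-6.79  5.01]
 roller -1 [-19.4  -7.7] [-26.2 -18.4]
```

The shaft hangs vertical with its axis within 1 mm of the seat, but the collar top reads about 256 mm, some 3 mm above seated. I'll press it down gently with closed fingers.

```bash
python3 -m handwheel '[{"fingers":-1,"x":0,"y":0.02,"z":0,"turn":0},{"fingers":-1,"x":0,"y":0.03,"z":0,"turn":0},{"fingers":-1,"x":0,"y":0.03,"z":0,"turn":0},{"fingers":-1,"x":0,"y":0,"z":0,"turn":0},{"fingers":-1,"x":0,"y":0,"z":0,"turn":0},{"fingers":-1,"x":0,"y":0,"z":0.025,"turn":0},{"fingers":-1,"x":0,"y":0,"z":0.02,"turn":0},{"fingers":-1,"x":0,"y":0,"z":0.012,"turn":0},{"fingers":-1,"x":0,"y":0,"z":0,"turn":0},{"fingers":-1,"x":0,"y":0,"z":0,"turn":0}]' | grep -vE "rot"
for i in 1 2 3 4 5; do python3 -m handwheel '[{"fingers":-1,"x":0,"y":0,"z":0.002,"turn":0},{"fingers":-1,"x":0,"y":0,"z":0,"turn":0}]'|grep -E "pos|force:"; done
```

```text
time: 34.53
tool_pos: [638.4, -205.1, 264.9]
force: [-0.3, 0.1, 1.1]
width: 16.7
grasp_force: 0.0
tool_pos: [639.3, -205.5, 264.6]
force: [0.1, 0.1, 0.1]
grasp_force: 0.0
tool_pos: [639.0, -205.2, 261.6]
force: [0.1, -0.1, -0.1]
grasp_force: 0.0
tool_pos: [638.8, -205.1, 258.8]
force: [-0.5, -0.1, -0.7]
grasp_force: 0.0
tool_pos: [638.8, -205.0, 256.6]
force: [0.4, 0.0, -0.3]
grasp_force: 0.0
tool_pos: [639.2, -205.1, 256.0]
force: [-0.2, -0.2, 3.8]
grasp_force: 1.9
```

```bash
for i in 1 2 3; do python3 -m handwheel '[{"fingers":-1,"x":0,"y":0,"z":0.0015,"turn":0},{"fingers":-1,"x":0,"y":0,"z":0,"turn":0}]'|grep -E "pos|force:"; done
```

```text
tool_pos: [639.4, -205.2, 255.1]
force: [-1.0, 1.2, 5.5]
grasp_force: 2.8
tool_pos: [639.4, -205.2, 253.8]
force: [-1.3, -0.1, 6.4]
grasp_force: 3.1
tool_pos: [639.5, -205.2, 253.4]
force: [-2.4, 2.1, 9.2]
grasp_force: 4.8
```

The collar slid down and the force rises at 253.4 mm, so it is on the fork. I'll retreat and check.

```bash
python3 -m handwheel '[{"fingers":-1,"x":0,"y":0,"z":-0.006,"turn":0},{"fingers":-1,"x":0,"y":0,"z":-0.02,"turn":0},{"fingers":-1,"x":0,"y":0,"z":-0.03,"turn":0},{"fingers":-1,"x":0,"y":0,"z":-0.02,"turn":0},{"fingers":-1,"x":0,"y":-0.02,"z":0,"turn":0},{"fingers":-1,"x":0,"y":-0.03,"z":0,"turn":0},{"fingers":-1,"x":0,"y":-0.03,"z":0,"turn":0},{"fingers":-1,"x":0,"y":0,"z":0,"turn":0},{"fingers":-1,"x":0,"y":0,"z":0,"turn":0},{"fingers":-1,"x":0,"y":0,"z":0,"turn":0}]'
python3 - <<'E'
from dock2 import *
from bench import *
w=wrist();C1=np.array([638.9,-204.4])
P,C,U=cloud(w,[(570,720),(-280,-150),(60,275)]);a=(P[:,:2]-C1)@X;b=(P[:,:2]-C1)@Y
m=(C.max(1)<70)&(P[:,2]>247)&(abs(a)<30)&(abs(b)<30);print(m.sum(),np.median(P[m,2]),cv2.minAreaRect(np.c_[a,b][m].astype(np.float32)))
print("slope deg",np.degrees(np.linalg.lstsq(np.c_[a[m],b[m],np.ones(m.sum())],P[m,2],rcond=None)[0][:2]).round(2))
for sg in(1,-1):
    q=(a<-6)&(a>-30)&(b*sg>3)&(b*sg<32)&(P[:,2]>190)&(P[:,2]<203);print(" roller",sg,np.percentile(a[q],[2,98]).round(1),np.percentile(b[q],[2,98]).round(1))
for z in range(96,175,13):
    q=(P[:,2]>=z)&(P[:,2]<z+13)&(a<25)&(a>-30)&(abs(b)<20)
    if q.sum()>8: print(z+6,np.percentile(a[q],[5,50]).round(1),np.percentile(b[q],[5,50,95]).round(1))
E
```

```text
time: 36.7
tool_pos: [560.4, -218.6, 326.5]
tool_rot: [0.0, 0.645, 0.764, 0.0]
force: [0.1, 0.4, -0.5]
width: 0.8
grasp_force: 0.0
2194 253.56921625498535 ((-1.3892745971679688, 0.4527778625488281), (36.03799057006836, 36.60999298095703), 88.50533294677734)
slope deg [ 1.71 -1.66]
 roller 1 [-20.6  -6.5] [12.4 24.2]
 roller -1 [-21.5 -16.6] [-23.2 -10.4]
102 [-14.  -11.3] [-2.7  8.1 12.5]
115 [-14.  -13.1] [-4.9  4.4 10.5]
128 [-14.2 -13.7] [-4.1  1.6  5. ]
141 [-14.  -13.6] [-6.4  1.   4.3]
154 [-13.9 -13.7] [-4.   0.1  4.2]
167 [-20.4 -13.2] [-13.3   2.7  19.2]
180 [-21.1 -19.5] [-17.5  -9.9  19. ]
```

The collar top is at 253.6 mm, so it is seated. The tube is vertical, both rollers are closed, and the robot is clear.

```bash
python3 -c "
from bench import *
print(sign_off())"
```

```text
the job is handed in; nothing more can be done
None
```

I've handed the job in: the shaft hangs upright in the clip with its collar on the fork and both rollers closed, after a slip from the gripper on the first try that left it leaning on the bowl; I did not re-measure the bystanders, and hand-in gave no verdict.

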